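Clip the sensor module onto the experiment board's rail

ROBOT

A 6-joint arm with a two-finger parallel gripper is mounted at the origin on the work surface. World frame = base frame: x ahead of the robot, y to its left, z up, the work surface at z = 0. Lengths are in m, angles in rad, forces in N, time in s.
With the tool pointing down it reaches from about 0.35 to 0.975 m from the base axis. Payload 4.9 kg.
Tool frame: the origin (TCP) lies at the very end of the fingers, on their centre line; the grasp point (between the pads) lies 19 mm behind it; z points along the fingers, x is the direction in which the jaws open and shut, and the axes are right-handed (so a half turn about z gives the same grasp; the last joint's range is limited). The gripper opens to 85 mm and grips with 20 to 120 N. Pads are 22 mm wide; open, the fingers measure 114 mm over their backs; the gripper's body (76 mm by 85 mm) begins 54 mm behind the grasp point. The pads swing forward as they close: fully open they stand 13 mm farther back than shut.
Start: joints at [-1.287, 0.053, 1.613, -0, 1.476, -0.119], TCP at [0.245, -0.575, 0.196] pointing down, gripper open.
Joint ranges: [-3.01, 3.01], [-1.01, 2.22], [0.06, 2.58], [-1.02, 4.17], [0.09, 2.62], [-3.14, 3.14]. Speed limits (rad/s): [2.57, 2.57, 3.14, 3.14, 3.14, 3.14].

INTERFACE

Orientations are given as a rotation vector (axis times angle).
In Python, from station import ctrl, get_image, calibration, job gives the robot as it stands.
- The arm moves only by the tool jog_arm, never from a script. Its argument "deltas" is a list of rows, each a list of 3 entries, a list of its own where there are three numbers: the turn, a rotation vector about the tool's x, y, z in degrees, then the shift along the tool's x, y, z in m, then the finger opening in m, from 0 to 0.0854. In form: [[[ax, ay, az], [tx, ty, tz], gripper], ...]. A call has 1 to 12 rows; each row is the pose to reach, as a shift and turn from the pose commanded when the call began, along the tool's axes at that moment; what a row does not reach only later rows make up. A row lasts 1/12 s, in which the tool goes at most 41.7 mm and 7.16 degrees, less where a joint would pass 70% of its speed; a pose out of reach is approached as far as the arm can. A call with a gripper value outside its range is refused whole. The fingers move at their own pace and stop on an object; "squeeze" is the grip in N (left out, the last holds). Time passes only in rows, so rows that repeat a pose let the fingers close. It gives the time, the measured TCP pose, the force and the opening at its end, in the units of the state.
- ctrl.get_obs(): the state, without advancing time (a new reading comes with each control period).
- get_image(name): name is "scene" or "top" or "wrist"; returns the picture (384x512x3 uint8, red, green, blue); there is no depth.
- calibration(name): a dict with "mtx" (3x3 intrinsics, pixels), "origin" and "rotation" of the camera in the world; the wrist camera has in their place "tool_from_camera" (4x4, takes a point from camera to tool coordinates, whose origin is the TCP and whose axes are the tool frame's). Camera axes: x right, y up, looking along -z (the intrinsics and any distortion apply to the point x, -y, -z); pixel columns grow to the right and rows downward; lengths in m; the calibration is good to about 2 mm. A picture is of the moment at which its call begins: read the wrist's pose just before it. calibration takes no time and is no camera call.
- job.finish_job(): hands the job in, once; it reports no verdict.
The state is a dict: "t": time; "q": joint angles; "dq": joint speeds; "effort": joint torques, N m; "tool_pos": TCP position; "tool_rot": TCP orientation; "contact_force": force on the tool from outside, world axes, zero at the start; "wrist_torque": the same for the moment, N m; "opening": finger opening in m.
Only numpy, scipy, OpenCV 4.12 (cv2) and the standard library are available. Lean on these libraries where they do the work, as an engineer would, in place of code of your own. Each camera call takes 0.05 s, during which the arm holds its last target.

TASK

Take the blue module out of the yellow tray and mount it in the middle of the free stretch of the rail on the white board: hook its white lip under the rail edge nearer the robot, then rock it down, foot end last, until the orange sprung foot clicks under the far edge and it sits flat and square on the rail, and let go. Feel for the rail and press gently, never harder than about 20 N, and leave the stone, the magnifying glass and the jar where they are.

Things in the scene. Friction and masses are not known exactly. Their poses are not given: they have to be found in the camera images.
- board: white experiment board fixed flat on the table, 160 (x) x 260 (y) x 12 mm; origin: centre of its underside; z up, y along the aluminium rail on it, -x is the long side nearer the robot. On the rail at board y = -80 mm a grey module (34 mm wide, 71 mm high over the board's top); end stops at y = +-109 mm, 34 mm high. At x 56 to 74 mm a terminal strip 10 mm high over the board's top.
- slot (a point): middle of the free stretch of rail where the blue module belongs: board x = 0, y = 22 mm, z = 30 mm (height of the rail's flat top). The rail sits in slots: its own middle line is up to 15 mm off board x = 0 either way (parallel, fixed, unmeasured): find its edge by touch. Axes as the board's.
- near_edge (a point): nominal middle of the near rail edge: board x = -18, y = 22, z = 28.5 mm (true x up to 15 mm off). The rail is 36 mm wide across x, 230 mm long; its two edges are rigid flanges 3 mm thick (z 27 to 30 mm over the board's underside) overhanging a 20 mm wide web by 8 mm each side, with 15 mm of free space beneath. Axes as the board's.
- module: loose blue rail module, 0.1 to 0.2 kg, standing in the tray. Origin: centre of its underside (bottom of lip and foot); z up, +x to the orange foot. Housing 34 mm wide (y +-17, flat sides, good to pinch), x +-27 for z 11 to 46 mm, x +-19 up to z = 64. Its seat at z = 11 mm rests on the rail's flat top when mounted (origin then 19 mm above the board's underside).
- lip (a point): inner tip of the rigid white lip: module x = -14, y = 0, z = 2.5 mm; axes as the module's. Lip x -19 to -14, z 0 to 5 mm, 30 mm wide, on a leg x -25 to -19 mm: the slot over it is 6 mm high, 5 mm deep, for the 3 mm flange. Tilted hook end down by 0.35 to 0.42 rad it slides level under the near flange with the foot clear of the far one. It cannot be pressed on straight down.
- foot (a joint): how far the orange sprung foot is pushed outward (module +x), m: 0 at rest, 0.007 its stop. Spring 2.1 N at rest plus 0.7 N per mm. Leg x 19 to 24 mm (hook leg to foot leg 38 mm: 2 mm play on the rail), 16 mm wide, a tab out to x = 34 mm. Pushed down on the far flange (about 10 N there) the foot opens 3 to 4 mm and springs back beneath it: the click.
- foot_tip (a point): tip of the foot's nose: module x = 13 mm (plus the joint value), y = 0, z = 5.5 mm; axes as the module's. The nose's flat top is at z = 6.5 mm; its underside is a 45 degree ramp from x = 13, z = 5 to x = 18, z = 0 mm.
- tray: shallow yellow tray fixed on the table, 180 (x) x 240 (y) x 18 mm, walls and floor 4 mm; origin: centre of its underside.
- stone: reddish stone sample, 34 mm across, 18 mm high, loose in the tray; origin: underside centre. Leave alone.
- lens: black magnifying glass lying flat, 48 mm ring round its origin, handle 75 mm long towards its -x, 8 mm high; loose. Leave alone.
- jar: small glass jar, 48 mm across, 60 mm high, loose; origin: underside centre. Leave alone.
There are look-alikes about, which are no part of the job. Of the things that look like the module, take the one that is nearest to the robot's base at the start.

How it is judged:
On the way, in this order (a step that is already met when the one before it is completed fails the run):
1. the white lip is down below the level of the rail's near edge, at that edge, while the module is still tilted, foot end up, foot at rest (z of lip in the frame of board below 0.0265 m and x of lip in the frame of board between -0.0325 and 0.007 m and y of module in the frame of board between -0.013 and 0.057 m and angle between the z axis of module and the z axis of board, either way round between 0.2 and 0.7 rad and z of foot_tip in the frame of board above 0.03 m and value of joint foot below 0.0015 m), for 0.1 s.
2. rocking down with the lip still hooked, the foot is pushed aside by the far edge (z of lip in the frame of board below 0.0265 m and x of lip in the frame of board between -0.0325 and 0.007 m and y of module in the frame of board between -0.013 and 0.057 m and value of joint foot above 0.002 m and contact force between module and board above 1 N).
At the end, for the whole second after the job is handed in: module on the rail, lip under the near edge, foot sprung back (open < 1.8 mm) under the far one: origin 17 to 20.8 mm above the board underside, within 0.06 rad of level, 0.1 rad of square, 18 mm of the board middle line, 35 mm of the slot along the rail; at rest, released (z of module in the frame of board between 0.017 and 0.0208 m and x of module in the frame of board between -0.018 and 0.018 m and y of module in the frame of board between -0.013 and 0.057 m and angle between the z axis of module and the z axis of board, either way round below 0.06 rad and angle between the x axis of module and the x axis of board, either way round below 0.1 rad and value of joint foot below 0.0018 m and linear speed of module below 0.02 m/s); the robot touches nothing.
It fails at once if the module is pressed on the rail or board with more than 32 N (contact force between module and board above 32 N).
It fails at once if the stone is moved by more than 20 mm (distance of stone from where it was at the start of the episode above 0.02 m).
It fails at once if the lens is moved by more than 20 mm (distance of lens from where it was at the start of the episode above 0.02 m).
It fails at once if the jar is moved by more than 20 mm (distance of jar from where it was at the start of the episode above 0.02 m).
It also fails if it takes over 58 s, if anything falls off the work surface, if the arm or the gripper's body presses on something with over 40 N, if the wrist force passes 120 N, or if a joint passes its speed limit or range.

## Working session

There is one attempt and no reset: what is moved stays moved. The work goes in short steps, Python scripts to look and compute and a tool call to move; the robot and the scene stay as the last step left them, time stands still between calls to the robot, and variables do not carry over. Pictures are saved under pics/ and viewed, and the job is handed in when it is done.

Besides the shell and the picture viewer there is one more tool, called after ">>>" as name(argument=value, ...) on one line, values as JSON. jog_arm: Moves the arm, as the interface text tells. Its arguments: {"type":"object","properties":{"deltas":{"type":"array","items":{"type":"array"}},"squeeze":{"type":"number"}},"required":["deltas"]}

```bash
ls; mkdir -p pics; python3 - <<'E'
from station import ctrl,get_image,calibration,job
import cv2
o=ctrl.get_obs();print(o)
for n in("scene","top","wrist"):
    cv2.imwrite(f"pics/{n}0.png",get_image(n)[:,:,::-1]);print(n,calibration(n))
E
```

```text
pics
{'t': 0.0, 'q': array([-1.28698607e+00,  5.33668193e-02,  1.61427549e+00,  4.44164922e-05,
        1.47599891e+00, -1.19021013e-01]), 'dq': array([ 1.60049266e-04,  1.07187830e-03, -6.57547830e-04,  2.24880370e-04,
       -9.65501079e-04,  8.16928847e-06]), 'effort': array([-1.88830505e-03, -3.93682981e+01, -3.70181465e+01, -3.01533046e-04,
        6.99072421e-03,  4.01683764e-06]), 'tool_pos': array([ 0.24482321, -0.57430833,  0.19446798]), 'tool_rot': array([-2.61980999e+00,  1.73137592e+00,  2.40898434e-03]), 'contact_force': array([ 1.08568085, -0.1301116 , -1.2389868 ]), 'wrist_torque': array([-0.01520378, -0.02147031,  0.00272191]), 'opening': 0.08528109838237662}
scene {'mtx': array([[401.20475998,   0.        , 258.23607528],
       [  0.        , 401.20475998, 190.26809047],
       [  0.        ,   0.        ,   1.        ]]), 'origin': array([ 0.95110445, -0.35395272,  0.78807845]), 'rotation': array([0.55693091, 0.24381702, 0.81187277])}
top {'mtx': array([[483.6151011 ,   0.        , 254.95935071],
       [  0.        , 483.6151011 , 190.52056824],
       [  0.        ,   0.        ,   1.        ]]), 'origin': array([ 0.38554298, -0.02014496,  1.20283285]), 'rotation': array([ 0.16166331, -0.15514809, -1.57249933])}
wrist {'mtx': array([[272.73711975,   0.        , 251.51527706],
       [  0.        , 272.73711975, 195.58317093],
       [  0.        ,   0.        ,   1.        ]]), 'tool_from_camera': array([[ 9.99999942e-01, -2.67447410e-04, -2.13074857e-04,
         8.28802976e-04],
       [-3.18353781e-04, -9.55611982e-01, -2.94627967e-01,
        -7.51571345e-02],
       [-1.24819400e-04,  2.94628017e-01, -9.55612011e-01,
        -1.79295923e-01],
       [ 0.00000000e+00,  0.00000000e+00,  0.00000000e+00,
         1.00000000e+00]])}
```

View pics/scene0.png

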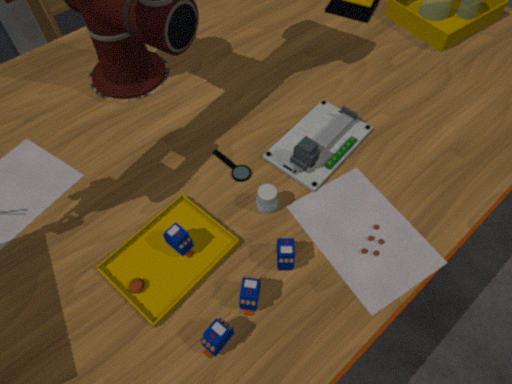

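View pics/top0.png

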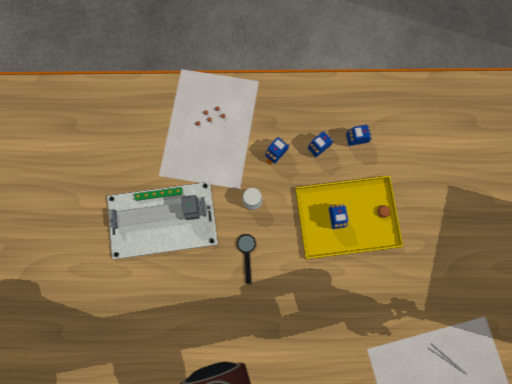

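View pics/wrist0.png

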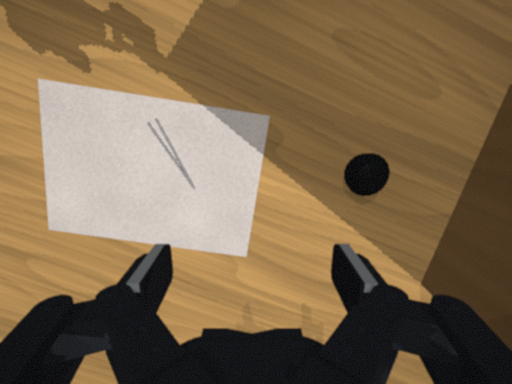

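Top view: image up is world +x, and left is +y. The board is near (162,220), the tray near (348,217), and the tray module near (339,216). Next I'll write helpers and look at enlarged crops.

```bash
cat > h.py <<'E'
import numpy as np,cv2
from scipy.spatial.transform import Rotation as R
from station import ctrl,get_image,calibration,job
def cam(name,obs=None):
    c=calibration(name);K=c['mtx']
    if name=='wrist':
        T=np.array(c['tool_from_camera']);Rt=R.from_rotvec(obs['tool_rot']).as_matrix()
        return K,Rt@T[:3,:3],Rt@T[:3,3]+obs['tool_pos']
    return K,R.from_rotvec(c['rotation']).as_matrix(),np.array(c['origin'])
def ray(C,uv):
    K,Rm,o=C;d=np.array([(uv[0]-K[0,2])/K[0,0],-(uv[1]-K[1,2])/K[1,1],-1.]);return o,Rm@d
def atz(C,uv,z):
    o,d=ray(C,uv);return o+d*(z-o[2])/d[2]
def proj(C,P):
    K,Rm,o=C;p=(np.atleast_2d(P)-o)@Rm;return np.c_[K[0,0]*p[:,0]/-p[:,2]+K[0,2],K[1,1]*-p[:,1]/-p[:,2]+K[1,2]]
def tri(obs):  # list of (C,uv)
    A=np.zeros((3,3));b=np.zeros(3)
    for C,uv in obs:
        o,d=ray(C,uv);d=d/np.linalg.norm(d);M=np.eye(3)-np.outer(d,d);A+=M;b+=M@o
    P=np.linalg.solve(A,b);return P,[np.round(proj(C,P)[0]-uv,2) for C,uv in obs]
def crop(img,x0,y0,x1,y1,s,fn):
    c=img[y0:y1,x0:x1];cv2.imwrite(fn,cv2.resize(c,None,fx=s,fy=s,interpolation=cv2.INTER_CUBIC))
E
python3 - <<'E'
from h import *
t=cv2.imread('pics/top0.png');s=cv2.imread('pics/scene0.png')
crop(t,100,170,230,270,6,'pics/tb.png');crop(t,290,170,410,265,6,'pics/tt.png')
crop(s,95,190,245,330,5,'pics/st.png');crop(s,255,95,385,195,6,'pics/sb.png')
C=cam('top')
for uv in [(108,195),(209,183),(216,244),(112,258)]: print(uv,atz(C,uv,.012))
for uv in [(339,216),(320,144),(277,150),(359,135),(252,198),(246,243),(384,211)]: print(uv,atz(C,uv,.05))
E
```

```text
(108, 195) [0.62035082 0.35321981 0.012     ]
(209, 183) [0.64916198 0.09973336 0.012     ]
(216, 244) [0.49543651 0.08067406 0.012     ]
(112, 258) [0.46314609 0.33495611 0.012     ]
(339, 216) [ 0.55693413 -0.21786893  0.05      ]
(320, 144) [ 0.73756418 -0.17832447  0.05      ]
(277, 150) [ 0.72301642 -0.07145603  0.05      ]
(359, 135) [ 0.76004992 -0.27610929  0.05      ]
(252, 198) [ 0.60264602 -0.00888062  0.05      ]
(246, 243) [0.49377078 0.0060368  0.05      ]
(384, 211) [ 0.56825132 -0.32668835  0.05      ]
```

View pics/tb.png

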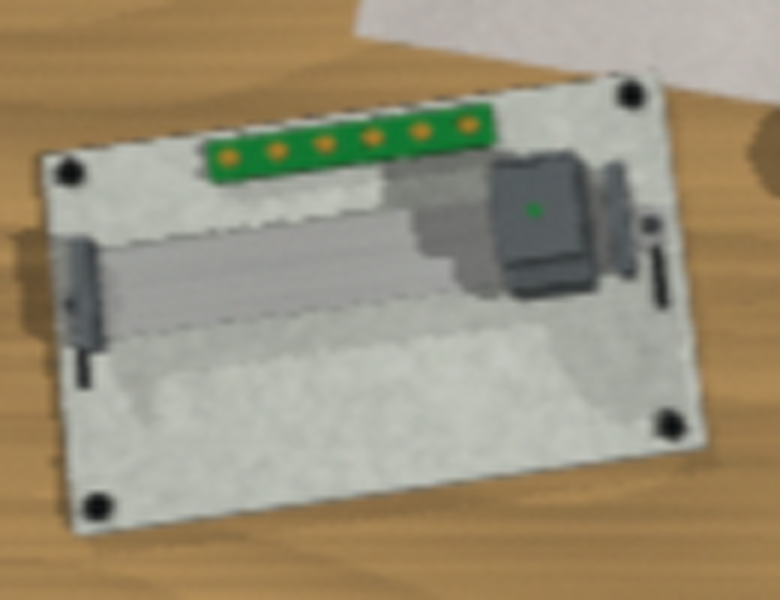

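View pics/tt.png

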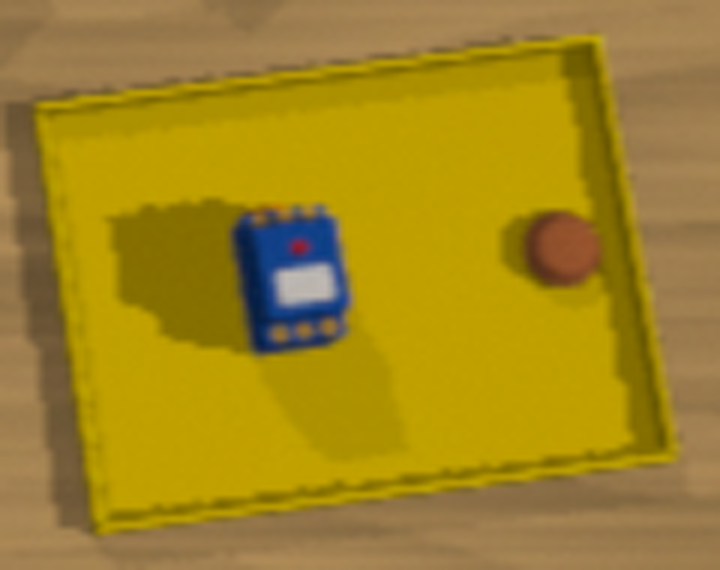

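View pics/st.png

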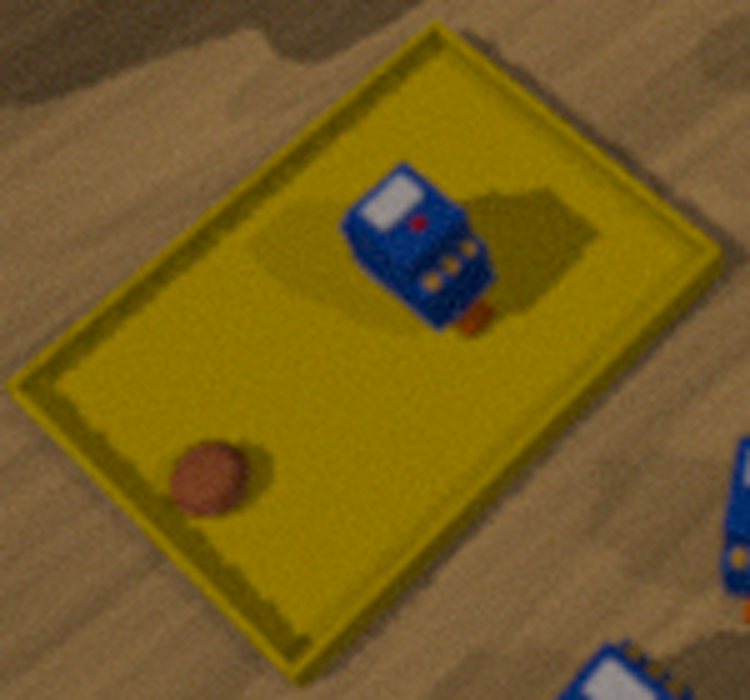

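View pics/sb.png

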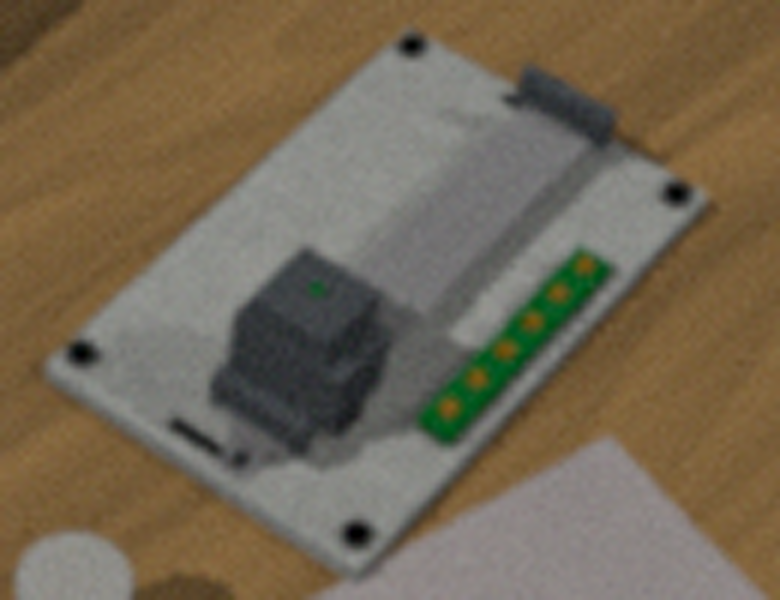

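```bash
python3 - <<'E'
from h import *
from scipy.optimize import least_squares
f=lambda p,o,s:((p[0]+.5)/s-.5+o[0],(p[1]+.5)/s-.5+o[1])
T=cam('top');S=cam('scene')
loc=np.array([[.08,.13,.012],[.08,-.13,.012],[-.08,-.13,.012],[-.08,.13,.012]])
ut=np.array([f(p,(100,170),6) for p in [(42,156),(660,75),(705,447),(75,530)]])
us=np.array([f(p,(255,95),6) for p in [(710,198),(360,575),(45,368),(415,35)]])
def W(v,l):
    c,s=np.cos(v[2]),np.sin(v[2]);return np.c_[v[0]+c*l[:,0]-s*l[:,1],v[1]+s*l[:,0]+c*l[:,1],l[:,2]]
for C,u in((T,ut),(S,us)):
    r=least_squares(lambda v:(proj(C,W(v,loc))-u).ravel(),[.56,.21,.12]);print(r.x,np.round(r.fun,1))
r=least_squares(lambda v:np.r_[(proj(T,W(v,loc))-ut).ravel(),(proj(S,W(v,loc))-us).ravel()],[.56,.21,.12]);print(r.x,np.round(r.fun,1))
b=r.x
def toB(P): 
    c,s=np.cos(b[2]),np.sin(b[2]);d=P[:2]-b[:2];return np.array([c*d[0]+s*d[1],-s*d[0]+c*d[1],P[2]])
for p in[(105,338),(440,292),(105,248),(410,208)]: print('rail',toB(atz(T,f(p,(100,170),6),.03)))
for p in [(350,250),(505,115),(605,150),(440,310)]: print('railS',toB(atz(S,f(p,(255,95),6),.03)))
o=ctrl.get_obs();print(R.from_rotvec(o['tool_rot']).as_matrix().round(3))
E
```

```text
[0.55732178 0.21692456 0.12744108] [ 0.3 -0.5  0.1 -0.6  0.1  0.3 -0.4  0.8]
[0.55949404 0.21195914 0.12822121] [ 0.6  0.3 -0.1  0.4 -0.  -0.1 -0.5 -0.8]
[0.55794508 0.21504558 0.12793394] [ 1.  -0.7  0.8 -0.9  0.9  0.   0.4  0.5  0.9 -0.6  0.4 -0.7  0.5 -1.2
 -0.2 -1.6]
rail [-0.00458034  0.10763449  0.03      ]
rail [-0.00423685 -0.02948877  0.03      ]
rail [0.03243953 0.10474494 0.03      ]
rail [ 0.03206331 -0.02078584  0.03      ]
railS [-0.01352918 -0.01381586  0.03      ]
railS [-0.00847747  0.09315384  0.03      ]
railS [0.03592745 0.10395639 0.03      ]
railS [ 0.03370548 -0.01607103  0.03      ]
[[ 0.392 -0.92  -0.   ]
 [-0.92  -0.392  0.002]
 [-0.002 -0.    -1.   ]]
```

The two camera fits agree: board centre about (0.558,0.215), yaw 0.128, near rail edge around board x = -5 to -10 mm. Next I'll move above the tray module for close views.

>>> jog_arm(deltas=[[[0,0,4],[-0.02,-0.035,-0.02],0.0854],[[0,0,8],[-0.04,-0.075,-0.04],0.0854],[[0,0,12],[-0.06,-0.11,-0.055],0.0854],[[0,0,16],[-0.08,-0.15,-0.055],0.0854],[[0,0,16],[-0.1,-0.19,-0.055],0.0854],[[0,0,16],[-0.12,-0.225,-0.055],0.0854],[[0,0,16],[-0.14,-0.265,-0.055],0.0854],[[0,0,16],[-0.16,-0.3,-0.055],0.0854],[[0,0,16],[-0.18,-0.34,-0.055],0.0854],[[0,0,16],[-0.2,-0.38,-0.055],0.0854],[[0,0,16],[-0.21,-0.416,-0.055],0.0854],[[0,0,16],[-0.21,-0.416,-0.055],0.0854]])

```text
t: 1.15
tool_pos: [0.5476, -0.2149, 0.2503]
tool_rot: [-2.357, 2.075, 0.001]
contact_force: [-0.8, -1.0, -0.2]
opening: 0.0856
```

```bash
cat > look.py <<'E'
import sys,pickle
from h import *
n=sys.argv[1];o=ctrl.get_obs();im=get_image('wrist')[:,:,::-1]
cv2.imwrite(f'pics/{n}.png',im);pickle.dump(o,open(f'{n}.pkl','wb'))
print(o['t'],o['tool_pos'],o['tool_rot'],o['contact_force'].round(1),o['wrist_torque'].round(2),o['opening'],o['q'].round(2))
cv2.imwrite(f'pics/{n}_b.png',cv2.resize(im,None,fx=1.5,fy=1.5,interpolation=cv2.INTER_CUBIC))
E
python3 look.py w1
```

```text
1.15 [ 0.54755893 -0.21490208  0.25033086] [-2.35717110e+00  2.07463784e+00  8.35360037e-04] [-0.8 -1.  -0.2] [-0.    0.03 -0.02] 0.08555033780396752 [-0.5  -0.06  1.64  0.    1.57  0.94]
```

View pics/w1_b.png

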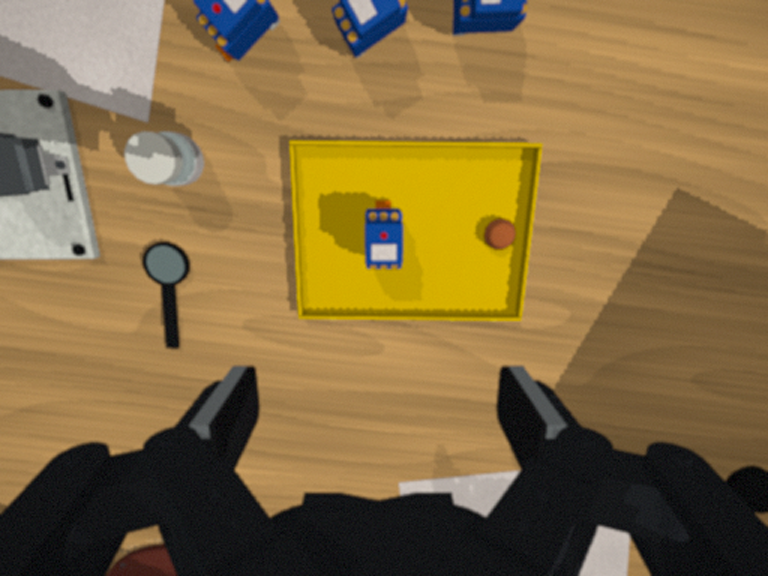

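```bash
python3 - <<'E'
from h import *
crop(cv2.imread('pics/w1.png'),225,120,290,190,8,'pics/w1c.png')
E
```

```text
(no output)
```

View pics/w1c.png

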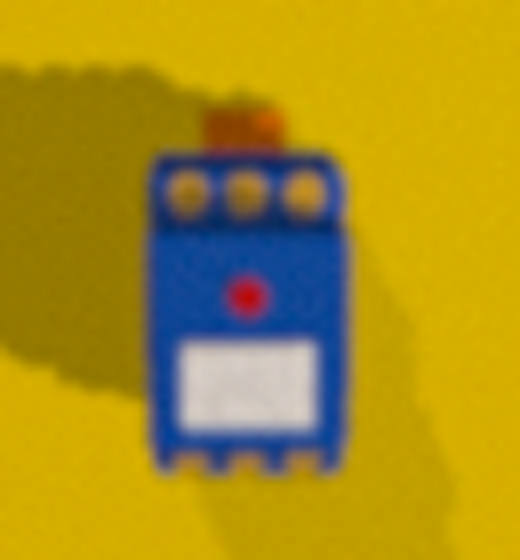

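```bash
python3 - <<'E'
from h import *;import pickle
f=lambda p,o,s:((p[0]+.5)/s-.5+o[0],(p[1]+.5)/s-.5+o[1])
o=pickle.load(open('w1.pkl','rb'));Wc=cam('wrist',o);T=cam('top');S=cam('scene')
w=lambda p:f(p,(225,120),8)
print(tri([(Wc,w((247,297))),(T,f((300,247),(290,170),6)),(S,f((419,223),(95,190),5))]))
print(tri([(Wc,w((247,297))),(S,f((419,223),(95,190),5))]))
print('label centre',tri([(Wc,w((248,387))),(T,f((306,286),(290,170),6)),(S,f((392,200),(95,190),5))]))
cs=np.array([atz(Wc,w(p),.068) for p in[(150,228),(350,228),(348,440),(152,440)]]);print(cs,cs.mean(0))
print(atz(Wc,w((247,297)),.068),atz(T,f((300,247),(290,170),6),.068))
print('mid far/near',cs[:2].mean(0),cs[2:].mean(0),np.linalg.norm(cs[0]-cs[1]),np.linalg.norm(cs[1]-cs[2]))
d=cs[:2].mean(0)-cs[2:].mean(0);print('yaw',np.arctan2(d[1],d[0]))
E
```

```text
(array([ 0.5662874 , -0.21809562,  0.06760563]), [array([-0.22, -0.07]), array([0.57, 0.24]), array([ 0.59, -0.09])])
(array([ 0.5660379 , -0.21876633,  0.06784288]), [array([0.26, 0.2 ]), array([ 0.22, -0.03])])
label centre (array([ 0.55084925, -0.22005913,  0.06773552]), [array([-0.4 ,  0.22]), array([0.69, 0.18]), array([0.7 , 0.01])])
[[ 0.57553763 -0.20104821  0.068     ]
 [ 0.57973369 -0.23369947  0.068     ]
 [ 0.54440236 -0.23854328  0.068     ]
 [ 0.54016607 -0.20561184  0.068     ]] [ 0.55995994 -0.2197257   0.068     ]
[ 0.56628845 -0.21838184  0.068     ] [ 0.56682231 -0.21669037  0.068     ]
mid far/near [ 0.57763566 -0.21737384  0.068     ] [ 0.54228422 -0.22207756  0.068     ] 0.03291977819598933 0.03566181545032194
yaw 0.13227900603109227
```

>>> jog_arm(deltas=[[[0,0,0],[0.003,-0.02,0.04],0.0854],[[0,0,0],[0.003,-0.02,0.08],0.0854],[[0,0,0],[0.003,-0.02,0.12],0.0854],[[0,0,0],[0.003,-0.02,0.14],0.0854],[[0,0,0],[0.003,-0.02,0.14],0.0854],[[0,0,0],[0.003,-0.02,0.14],0.0854]])

```text
t: 1.7
tool_pos: [0.5645, -0.2189, 0.1093]
tool_rot: [2.354, -2.08, -0.005]
contact_force: [0.0, -0.1, 1.1]
opening: 0.0853
```

```bash
python3 look.py w2
```

```text
1.7 [ 0.56448214 -0.21886844  0.10925313] [ 2.35352203 -2.0797754  -0.00514896] [ 0.  -0.1  1.1] [-0.01  0.02  0.04] 0.0852610680485527 [-0.49  0.08  1.74 -0.    1.33  0.95]
```

View pics/w2_b.png

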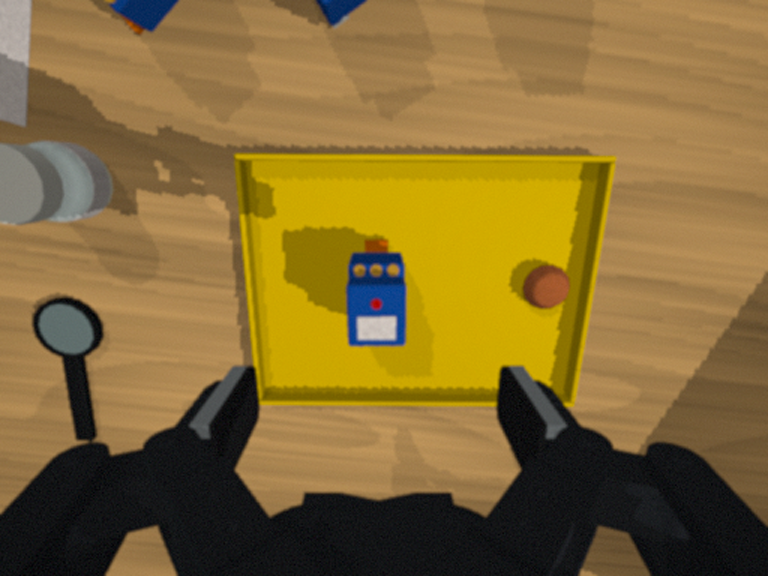

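```bash
python3 - <<'E'
from h import *;import pickle
o=pickle.load(open('w2.pkl','rb'));C=cam('wrist',o)
for p in[(376,303),(348,285),(405,285),(406,346),(348,346)]: print(atz(C,((p[0]+.5)/1.5-.5,(p[1]+.5)/1.5-.5),.068))
E
```

```text
[ 0.56617177 -0.2185753   0.068     ]
[ 0.57478875 -0.20170201  0.068     ]
[ 0.57874539 -0.23339899  0.068     ]
[ 0.54191158 -0.23931884  0.068     ]
[ 0.5376804  -0.20550792  0.068     ]
```

>>> jog_arm(deltas=[[[0,0,0],[0,-0.001,0.035],0.0854],[[0,0,0],[0,-0.001,0.065],0.0854],[[0,0,0],[0,-0.001,0.074],0.0854],[[0,0,0],[0,-0.001,0.074],0.0854],[[0,0,0],[0,-0.001,0.074],0.02],[[0,0,0],[0,-0.001,0.074],0.02],[[0,0,0],[0,-0.001,0.074],0.02],[[0,0,0],[0,-0.001,0.074],0.02],[[0,0,0],[0,-0.001,0.074],0.02],[[0,0,0],[0,-0.001,0.074],0.02]], squeeze=50)

```text
t: 2.58
tool_pos: [0.567, -0.2193, 0.0375]
tool_rot: [-2.354, 2.08, -0.002]
contact_force: [0.4, 0.2, 0.1]
opening: 0.02
```

```bash
python3 look.py w3
```

```text
2.5833 [ 0.56702838 -0.2192682   0.03752324] [-2.35419407e+00  2.07981238e+00 -1.88197339e-03] [0.4 0.2 0.1] [-0.05 -0.01  0.04] 0.020023894607505793 [-0.49  0.16  1.78 -0.    1.21  0.96]
```

View pics/w3_b.png

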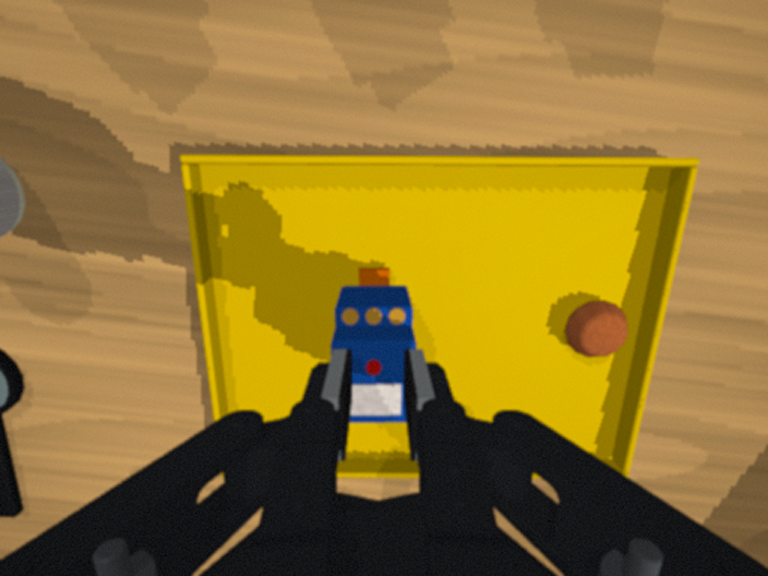

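```bash
python3 - <<'E'
from h import *;import pickle
o=pickle.load(open('w3.pkl','rb'));C=cam('wrist',o)
Rt=R.from_rotvec(o['tool_rot']).as_matrix()
for p in[(.01,0,0),(-.01,0,0),(.01,0,-.019),(-.01,0,-.019),(.017,0,-.019),(.017,-.011,0),(.01,-.011,0)]: print(p,1.5*proj(C,o['tool_pos']+Rt@np.array(p))[0])
y=.131;m=np.array([.558,-.22,.004])
for p in[(19,17,64),(19,-17,64),(-19,17,64),(-19,-17,64),(19,17,46),(27,17,46),(27,-17,46),(27,17,11)]:
    q=np.array(p)/1e3;c,s=np.cos(y),np.sin(y);print(p,1.5*proj(C,m+[c*q[0]-s*q[1],s*q[0]+c*q[1],q[2]])[0])
crop(cv2.imread('pics/w3.png'),190,170,310,320,5,'pics/w3c.png')
E
```

```text
(0.01, 0, 0) [396.59612041 334.01341275]
(-0.01, 0, 0) [354.32146296 334.00242412]
(0.01, 0, -0.019) [398.60044444 351.27640704]
(-0.01, 0, -0.019) [351.94940464 351.26463334]
(0.017, 0, -0.019) [414.92785828 351.28052772]
(0.017, -0.011, 0) [411.98038184 312.11213909]
(0.01, -0.011, 0) [396.93268131 312.1080834 ]
(19, 17, 64) [330.77431463 340.94480227]
(19, -17, 64) [416.90329568 340.35481724]
(-19, 17, 64) [334.41630976 423.93155998]
(-19, -17, 64) [414.9790288  423.40113227]
(19, 17, 46) [335.21793196 324.26590123]
(27, 17, 46) [334.52646234 306.93927865]
(27, -17, 46) [413.39911512 306.39041219]
(27, 17, 11) [341.28757788 284.73832316]
```

View pics/w3c.png

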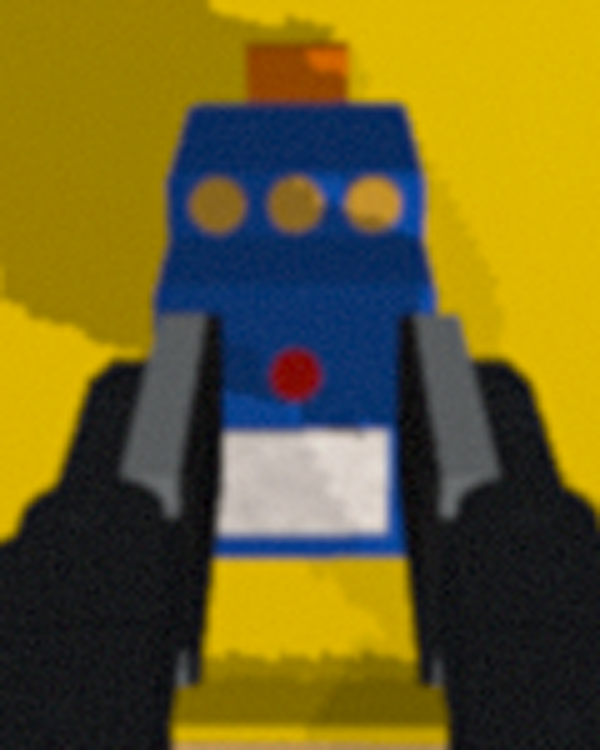

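The fingers shut to 20 mm without touching anything. The picture puts the rendered tips at about tool (±10, -11, -42) mm, so they end roughly 41 mm short of the reported TCP. They are still above the module top. I'll reopen, go lower and close again.

>>> jog_arm(deltas=[[[0,0,0],[0,0,0],0.0854],[[0,0,0],[0,0,0],0.0854],[[0,0,0],[0,0,0],0.0854],[[0,0,0],[0,0,0],0.0854],[[0,0,0],[0,0,0.015],0.0854],[[0,0,0],[0,0,0.03],0.0854],[[0,0,0],[0,0,0.04],0.0854],[[0,0,0],[0,0,0.04],0.0854]])

```text
t: 3.3
tool_pos: [0.5644, -0.218, -0.0063]
tool_rot: [2.353, -2.079, -0.008]
contact_force: [-0.2, 0.4, -1.0]
opening: 0.0855
```

```bash
python3 look.py w4
```

```text
3.3 [ 0.5644366  -0.21796073 -0.00629652] [ 2.35338172 -2.07929976 -0.00817536] [-0.2  0.4 -1. ] [ 0.05 -0.    0.04] 0.08552550111922531 [-0.49  0.21  1.8   0.    1.14  0.96]
```

View pics/w4_b.png

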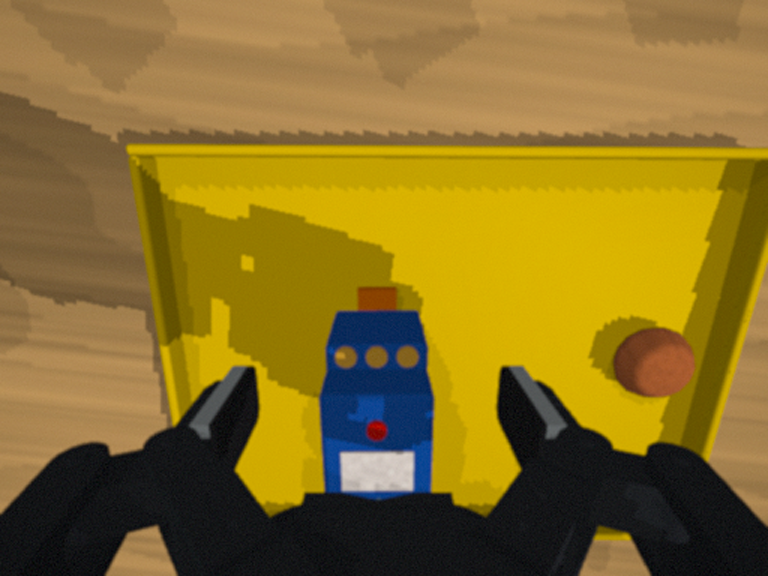

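>>> jog_arm(deltas=[[[0,0,0],[0,0,0],0.02],[[0,0,0],[0,0,0],0.02],[[0,0,0],[0,0,0],0.02],[[0,0,0],[0,0,0],0.02],[[0,0,0],[0,0,0],0.02],[[0,0,0],[0,0,0],0.02]], squeeze=50)

```text
t: 3.85
tool_pos: [0.5673, -0.2195, -0.0023]
tool_rot: [-2.354, 2.08, -0.003]
contact_force: [1.0, 0.1, 2.4]
opening: 0.0331
```

```bash
python3 look.py w5
```

```text
3.85 [ 0.56733642 -0.21945263 -0.00228535] [-2.35402882  2.07971087 -0.00271738] [1.  0.1 2.4] [ 0.02 -0.01  0.  ] 0.03310745937500654 [-0.49  0.21  1.79  0.    1.14  0.96]
```

View pics/w5_b.png

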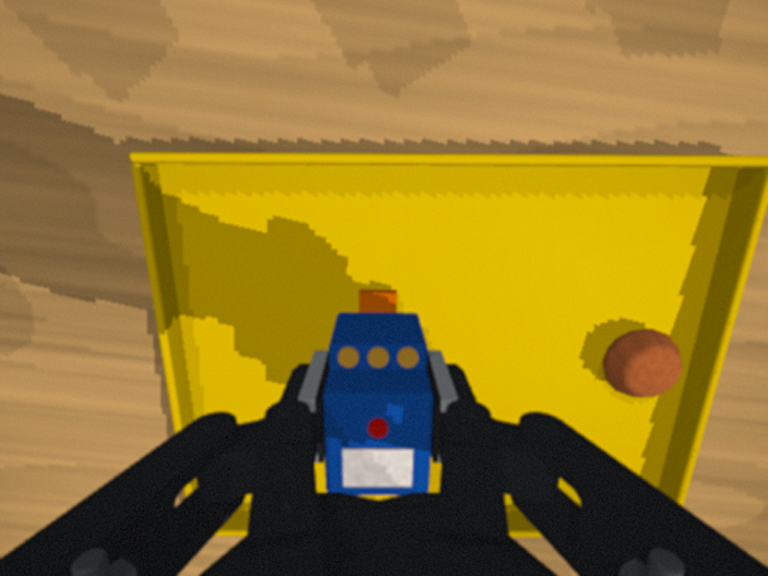

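```bash
python3 - <<'E'
from h import *
crop(cv2.imread('pics/w5.png'),205,185,300,335,5,'pics/w5c.png')
E
```

```text
(no output)
```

View pics/w5c.png

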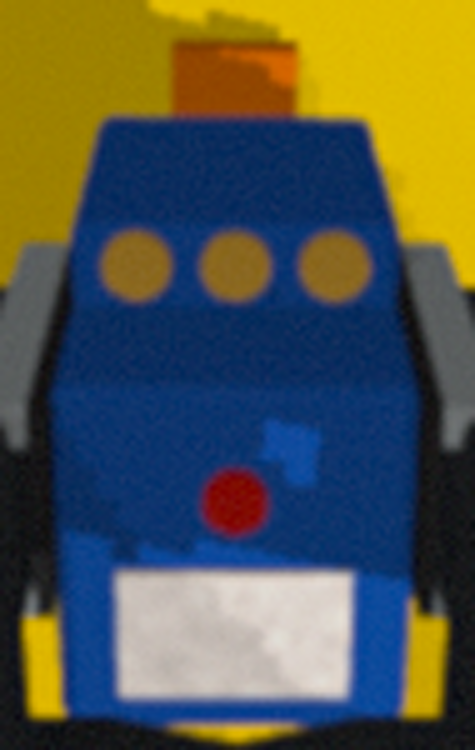

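```bash
cat > fitmod.py <<'E'
from h import *
from scipy.optimize import least_squares
M0=np.array([[0,-1,0],[-1,0,0],[0,0,-1.]])  # tool_R_module nominal (columns = module axes in tool)
def fit(pts,off,s,full=True):
    c=calibration('wrist');K=c['mtx'];T=np.array(c['tool_from_camera']);C=(K,T[:3,:3],T[:3,3])
    P=np.array([p[0] for p in pts])/1e3
    u=np.array([((p[1][0]+.5)/s-.5+off[0],(p[1][1]+.5)/s-.5+off[1]) for p in pts])
    g=lambda v:proj(C,P@(M0@R.from_rotvec(v[3:] if full else [0,0,0]).as_matrix()).T+v[:3])
    r=least_squares(lambda v:(g(v)-u).ravel(),[0,0,.05]+[0,0,0]*full,x_scale=[.01]*3+[.1,.1,.1]*full)
    print(np.round(r.x,4));print(np.round(r.fun.reshape(-1,2),1).tolist());return r.x
E
python3 - <<'E'
from fitmod import *
P=[((27,17,11),(103,118)),((27,-17,11),(368,118)),((27,17,46),(75,222)),((27,-17,46),(400,222)),((19,17,64),(52,383)),((19,-17,64),(417,383)),((-19,17,64),(65,720)),((-19,-17,64),(408,720))]
fit(P,(205,185),5,False);fit(P,(205,185),5)
E
```

```text
[ 0.001   0.0101 -0.0035]
[[0.0, -1.1], [0.1, -1.1], [-0.6, 0.7], [0.0, 0.7], [0.2, 0.5], [0.5, 0.5], [0.5, -0.3], [-0.7, -0.3]]
[ 0.0011  0.0111 -0.0038 -0.0023  0.0211  0.0019]
[[0.2, -0.2], [0.1, -0.2], [-0.6, 0.5], [-0.1, 0.5], [0.1, -0.4], [0.4, -0.4], [0.4, 0.1], [-0.5, 0.1]]
```

```bash
cat > plan.py <<'E'
from h import *
B=np.array([.558,.215,.128])
Rb=R.from_euler('z',B[2])
M0=np.array([[0,-1,0],[-1,0,0],[0,0,-1.]])
mo=np.array([.001,.0102,-.007])   # module origin in tool (commanded)
def tcp(bx,by,bz,th):
    Rm=Rb*R.from_euler('y',-th)
    p=Rb.apply([bx,by,bz])+[B[0],B[1],0]
    Rt=Rm.as_matrix()@M0.T
    return p-Rt@mo,R.from_matrix(Rt)
def cmd0():
    a=np.deg2rad(-82.92);x=np.array([np.cos(a),np.sin(a),0]);z=np.array([0,0,-1.])
    return np.array([.5666,-.2191,-.003]),R.from_matrix(np.c_[x,np.cross(z,x),z])
def delta(c,t):
    return np.rad2deg((c[1].inv()*t[1]).as_rotvec()).round(2),c[1].inv().apply(t[0]-c[0]).round(4)
def apply(c,rot,sh):
    return c[0]+c[1].apply(sh),c[1]*R.from_rotvec(np.deg2rad(rot))
def modpose(c):
    p=c[0]+c[1].apply(mo);q=Rb.inv().apply(p-[B[0],B[1],0]);Rm=Rb.inv()*c[1]*R.from_matrix(M0)
    return q.round(4),Rm.as_euler('zyx').round(3)
E
python3 - <<'E'
from plan import *
c=cmd0();print(modpose(c))
print(delta(c,tcp(.035,.022,.10,0)),delta(c,tcp(.035,.022,.09,.38)))
E
```

```text
(array([-0.0571, -0.4326,  0.004 ]), array([-0.004,  0.   , -0.   ]))
(array([ 0.  ,  0.  , -0.25]), array([-0.4551, -0.0901, -0.096 ])) (array([21.77, -0.05, -0.25]), array([-0.4551, -0.0919, -0.0903]))
```

>>> jog_arm(deltas=[[[0,0,0],[0,0,-0.02],0.02],[[0,0,0],[0,0,-0.06],0.02],[[0,0,0],[0,0,-0.1],0.02],[[0,0,0],[0,0,-0.13],0.02],[[0,0,0],[0,0,-0.13],0.02]])

```text
t: 4.32
tool_pos: [0.5708, -0.2213, 0.1354]
tool_rot: [-2.352, 2.078, -0.021]
contact_force: [1.1, -1.2, -1.1]
opening: 0.0333
```

>>> jog_arm(deltas=[[[2,0,0],[-0.035,-0.007,0],0.02],[[4,0,0],[-0.075,-0.015,0],0.02],[[6,0,0],[-0.115,-0.023,0],0.02],[[8,0,0],[-0.155,-0.031,0],0.02],[[10,0,0],[-0.195,-0.039,0],0.02],[[12,0,0],[-0.235,-0.047,0],0.02],[[14,0,0],[-0.275,-0.055,0],0.02],[[16,0,0],[-0.315,-0.063,0],0.02],[[18,0,0],[-0.355,-0.071,0],0.02],[[20,0,0],[-0.395,-0.079,0],0.02],[[21.8,0,-0.25],[-0.43,-0.087,0],0.02],[[21.8,0,-0.25],[-0.455,-0.092,0.01],0.02]])

```text
t: 5.32
tool_pos: [0.601, 0.247, 0.1171]
tool_rot: [-2.128, 1.868, -0.362]
contact_force: [0.2, -0.5, -1.5]
opening: 0.033
```

>>> jog_arm(deltas=[[[0,0,0],[0,0,0],0.02],[[0,0,0],[0,0,0],0.02],[[0,0,0],[0,0,0],0.02]])

```text
t: 5.57
tool_pos: [0.6011, 0.2433, 0.1155]
tool_rot: [-2.13, 1.873, -0.36]
contact_force: [-0.7, -0.3, -1.0]
opening: 0.0334
```

```bash
python3 look.py w6; python3 - <<'E'
from plan import *
import pickle
c=cmd0();c=apply(c,[0,0,0],[0,0,-.13]);c=apply(c,[21.8,0,-.25],[-.455,-.092,.01]);print(c[0],c[1].as_rotvec(),modpose(c))
o=ctrl.get_obs();print(modpose((o['tool_pos'],R.from_rotvec(o['tool_rot']))))
for n in('top','scene'): cv2.imwrite(f'pics/{n}6.png',get_image(n)[:,:,::-1])
crop(cv2.imread('pics/top6.png'),100,160,230,270,6,'pics/t6.png')
crop(cv2.imread('pics/scene6.png'),240,60,390,200,5,'pics/s6.png')
E
```

```text
5.5667 [0.60110492 0.24330167 0.11548199] [-2.13007237  1.87298361 -0.3603672 ] [-0.7 -0.3 -1. ] [-0.01  0.3  -0.02] 0.033379393826285186 [ 0.3  -0.07  1.91 -0.08  0.93  1.78]
[0.60181744 0.2437701  0.117     ] [-2.12819092  1.87186524 -0.3613683 ] (array([0.0351, 0.0219, 0.1197]), array([-0.   , -0.38 , -0.001]))
(array([0.0347, 0.0211, 0.1188]), array([-0.001, -0.379, -0.002]))
```

View pics/w6_b.png

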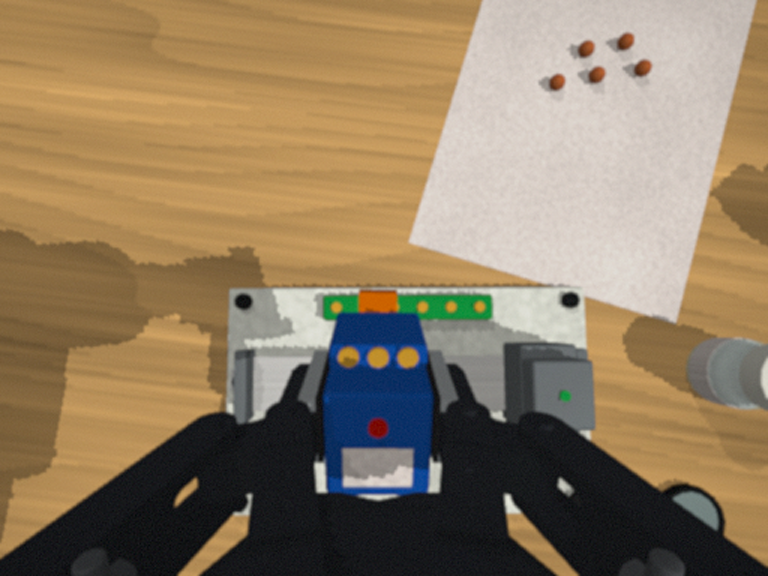

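View pics/s6.png

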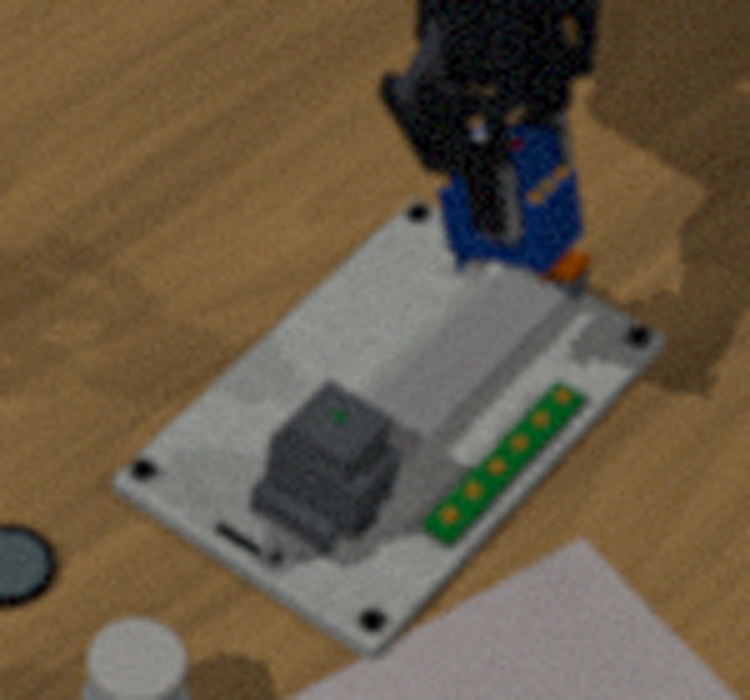

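```bash
python3 - <<'E'
from plan import *
c=cmd0();c=apply(c,[0,0,0],[0,0,-.13]);c=apply(c,[21.8,0,-.25],[-.455,-.092,.01])
C=cam('wrist',dict(tool_pos=c[0],tool_rot=c[1].as_rotvec()))
toB=lambda P:Rb.inv().apply(P-[B[0],B[1],0]).round(4)
for p,z in[((230,290),.012),((586,288),.012),((243,301),.012),((570,300),.012),((290,350),.03),((470,346),.03)]:
    print(p,toB(atz(C,(p[0]/1.5,p[1]/1.5),z)))
crop(cv2.imread('pics/w6.png'),145,180,405,350,3,'pics/w6c.png')
E
```

```text
(230, 290) [0.0779 0.1302 0.012 ]
(586, 288) [ 0.0794 -0.1315  0.012 ]
(243, 301) [0.0698 0.1205 0.012 ]
(570, 300) [ 0.0706 -0.1194  0.012 ]
(290, 350) [0.0351 0.0816 0.03  ]
(470, 346) [ 0.0379 -0.0413  0.03  ]
```

View pics/w6c.png

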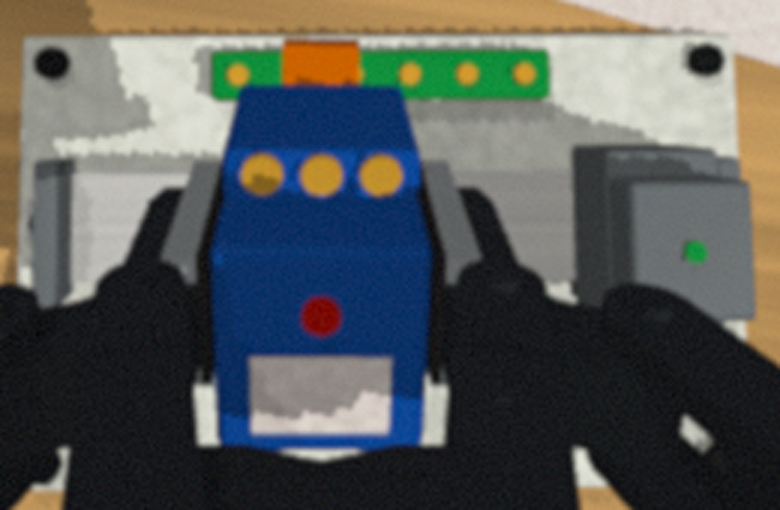

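View pics/t6.png

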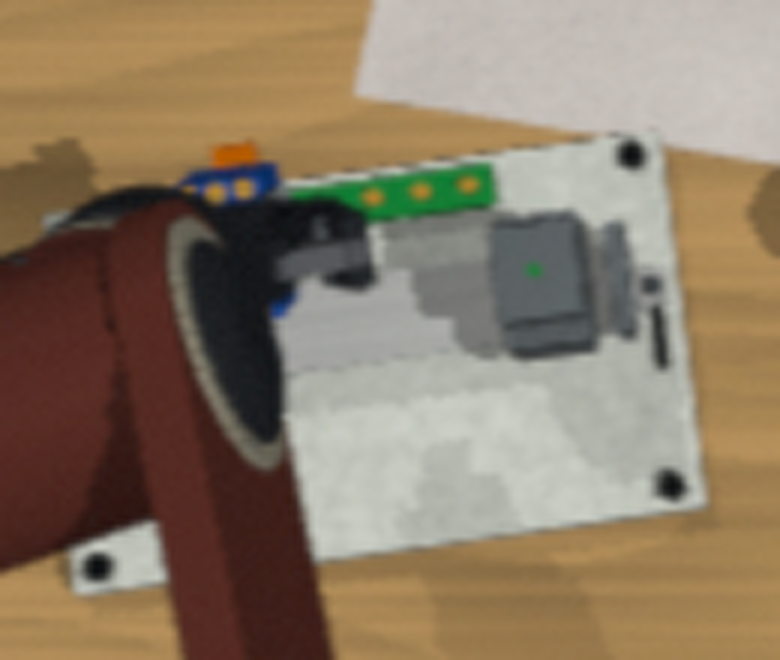

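>>> jog_arm(deltas=[[[0,0,0],[0,0.0111,0.0279],0.02],[[0,0,0],[0,0.0204,0.0511],0.02],[[0,0,0],[0,0.026,0.065],0.02],[[0,0,0],[0,0.026,0.065],0.02],[[0,0,0],[0,0.026,0.065],0.02]])

```text
t: 6.13
tool_pos: [0.6015, 0.2426, 0.0459]
tool_rot: [-2.128, 1.874, -0.361]
contact_force: [0.1, -0.3, -1.2]
opening: 0.0338
```

```bash
python3 look.py w7; python3 - <<'E'
import cv2
from h import *
s=get_image('scene')[:,:,::-1];crop(s,280,60,390,150,6,'pics/s7.png')
E
```

```text
6.1333 [0.60147548 0.24259375 0.04594288] [-2.12821928  1.87441223 -0.36066209] [ 0.1 -0.3 -1.2] [-0.06  0.2   0.05] 0.03379500472488652 [ 0.3   0.02  1.95 -0.09  0.8   1.8 ]
```

View pics/s7.png

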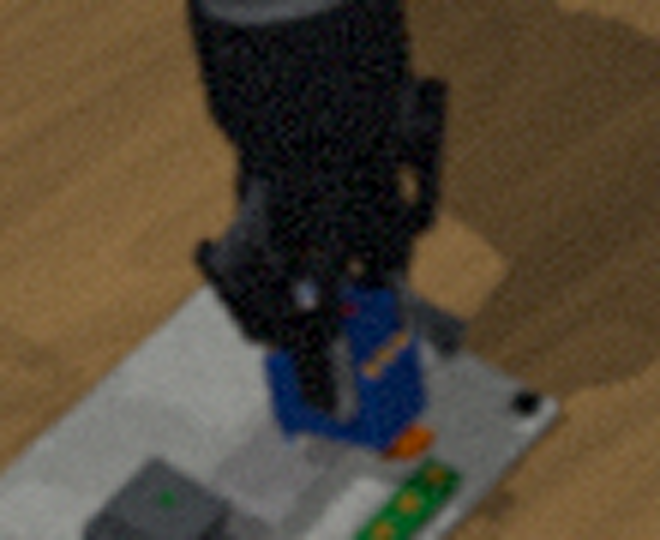

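>>> jog_arm(deltas=[[[0,0,0],[0,0.0011,0.0028],0.02],[[0,0,0],[0,0.0022,0.0056],0.02],[[0,0,0],[0,0.0022,0.0056],0.02]])

```text
t: 6.48
tool_pos: [0.6021, 0.2437, 0.041]
tool_rot: [-2.128, 1.872, -0.362]
contact_force: [-0.1, -0.4, -1.5]
opening: 0.0334
```

>>> jog_arm(deltas=[[[0,0,0],[0,0.00037,0.00093],0.02],[[0,0,0],[0,0.00037,0.00093],0.02]])

```text
t: 6.65
tool_pos: [0.6018, 0.2438, 0.0397]
tool_rot: [-2.128, 1.872, -0.361]
contact_force: [-0.6, -0.7, -1.2]
opening: 0.0331
```

>>> jog_arm(deltas=[[[0,0,0],[0,0.00037,0.00093],0.02],[[0,0,0],[0,0.00037,0.00093],0.02]])

```text
t: 6.82
tool_pos: [0.6017, 0.2437, 0.0385]
tool_rot: [-2.128, 1.872, -0.361]
contact_force: [-0.1, -0.9, -1.4]
opening: 0.0333
```

>>> jog_arm(deltas=[[[0,0,0],[0,0.00037,0.00093],0.02],[[0,0,0],[0,0.00037,0.00093],0.02]])

```text
t: 6.98
tool_pos: [0.6018, 0.2437, 0.0375]
tool_rot: [-2.128, 1.872, -0.361]
contact_force: [-0.9, -1.1, -2.1]
opening: 0.0334
```

>>> jog_arm(deltas=[[[0,0,0],[0,0.00037,0.00093],0.02],[[0,0,0],[0,0.00037,0.00093],0.02]])

```text
t: 7.15
tool_pos: [0.6019, 0.2437, 0.0366]
tool_rot: [-2.128, 1.872, -0.361]
contact_force: [0.4, -0.5, -0.8]
opening: 0.0335
```

>>> jog_arm(deltas=[[[0,0,0],[0,0.00037,0.00093],0.02],[[0,0,0],[0,0.00037,0.00093],0.02]])

```text
t: 7.32
tool_pos: [0.6021, 0.2438, 0.0363]
tool_rot: [-2.128, 1.872, -0.362]
contact_force: [-1.9, -0.1, 2.4]
opening: 0.0335
```

>>> jog_arm(deltas=[[[0,0,0],[0,-0.0045,-0.0111],0.02],[[0,0,0],[0,0.013,-0.018],0.02],[[0,0,0],[0,0.0308,-0.0252],0.02],[[0,0,0],[0,0.0308,-0.0252],0.02],[[0,0,0],[0,0.0345,-0.0158],0.02],[[0,0,0],[0,0.0382,-0.0065],0.02],[[0,0,0],[0,0.0399,-0.0026],0.02],[[0,0,0],[0,0.0399,-0.0026],0.02]])

```text
t: 7.98
tool_pos: [0.5635, 0.2385, 0.0211]
tool_rot: [-2.13, 1.874, -0.359]
contact_force: [0.6, 0.3, -1.3]
opening: 0.0331
```

```bash
python3 look.py w8; python3 - <<'E'
from plan import *
o=ctrl.get_obs();print(modpose((o['tool_pos'],R.from_rotvec(o['tool_rot']))))
s=get_image('scene')[:,:,::-1];crop(s,280,60,390,150,6,'pics/s8.png')
E
```

```text
7.9833 [0.56346882 0.23847023 0.02106389] [-2.13010448  1.8739093  -0.35947302] [ 0.6  0.3 -1.3] [-0.08  0.25 -0.01] 0.03310210145421205 [ 0.31 -0.03  2.05 -0.1   0.75  1.82]
(array([-0.0032,  0.0217,  0.0246]), array([-0.   , -0.378, -0.001]))
```

View pics/w8_b.png

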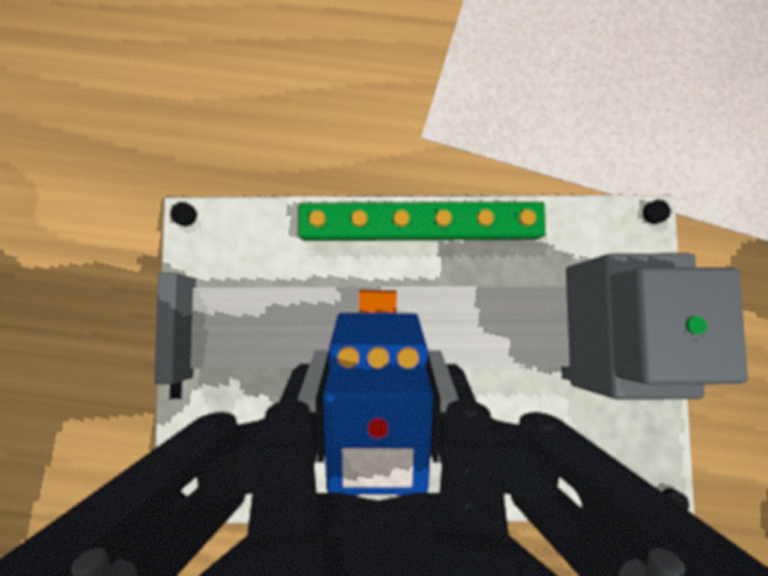

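View pics/s8.png

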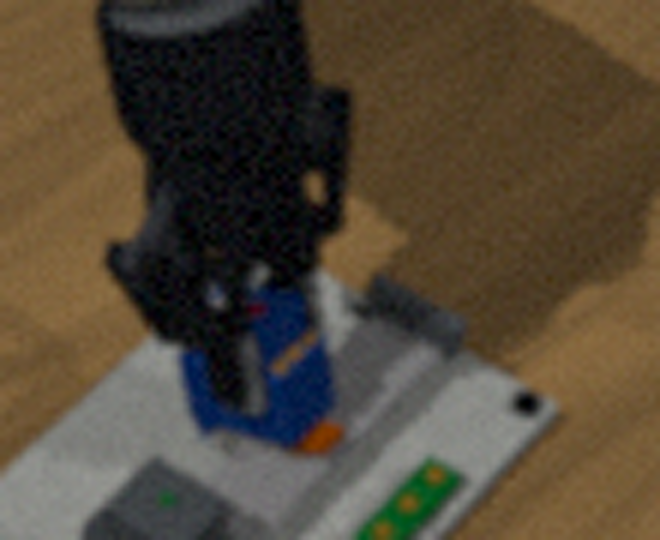

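>>> jog_arm(deltas=[[[0,0,0],[0,0,0],0.02],[[0,0,0],[0,0,0],0.02]])

```text
t: 8.25
tool_pos: [0.5646, 0.2389, 0.0235]
tool_rot: [-2.128, 1.872, -0.362]
contact_force: [0.2, 0.0, -1.8]
opening: 0.0334
```

```bash
python3 - <<'E'
from plan import *
o=ctrl.get_obs();print(o['contact_force'],modpose((o['tool_pos'],R.from_rotvec(o['tool_rot']))))
crop(cv2.imread('pics/w8.png'),100,170,400,300,2.6,'pics/w8c.png')
E
```

```text
[ 0.22523952  0.03516756 -1.83583143] (array([-0.0025,  0.0219,  0.0263]), array([-0.   , -0.381, -0.001]))
```

View pics/w8c.png

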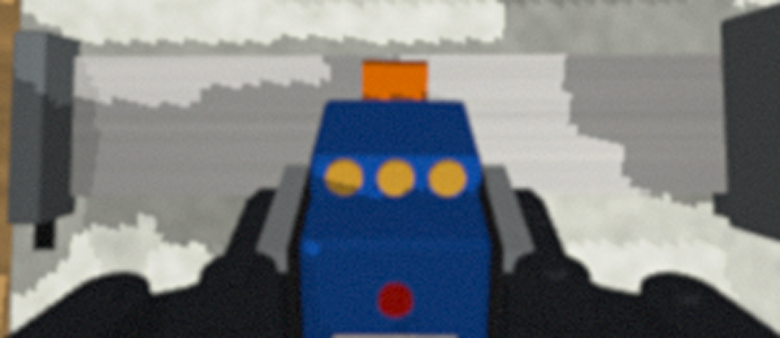

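```bash
python3 - <<'E'
from plan import *
o=ctrl.get_obs();C=cam('wrist',o)
toB=lambda P:Rb.inv().apply(P-[B[0],B[1],0]).round(4)
for p in[(100,55),(600,55),(100,195),(600,192),(660,193)]:
    print(p,toB(atz(C,((p[0]+.5)/2.6-.5+100,(p[1]+.5)/2.6-.5+170),.03)))
E
```

```text
(100, 55) [0.032  0.1005 0.03  ]
(600, 55) [ 0.0321 -0.0327  0.03  ]
(100, 195) [-0.0048  0.0993  0.03  ]
(600, 192) [-0.0041 -0.0318  0.03  ]
(660, 193) [-0.0043 -0.0475  0.03  ]
```

>>> jog_arm(deltas=[[[0,0,0],[0,-0.004,0.0016],0.02],[[0,0,0],[0,-0.008,0.0032],0.02],[[0,0,0],[0,-0.0112,0.0045],0.02],[[0,0,0],[0,-0.0112,0.0045],0.02],[[0,0,0],[0,-0.0112,0.0045],0.02]])

```text
t: 8.67
tool_pos: [0.5765, 0.2404, 0.0234]
tool_rot: [-2.128, 1.872, -0.362]
contact_force: [0.2, 0.7, -2.2]
opening: 0.0335
```

>>> jog_arm(deltas=[[[0,0,0],[0,-0.0009,0.0004],0.02],[[0,0,0],[0,-0.0019,0.0007],0.02],[[0,0,0],[0,-0.0019,0.0007],0.02]])

```text
t: 8.92
tool_pos: [0.5782, 0.2407, 0.0233]
tool_rot: [-2.128, 1.872, -0.361]
contact_force: [0.1, -0.5, -1.4]
opening: 0.0335
```

>>> jog_arm(deltas=[[[0,0,0],[0,-0.0009,0.0004],0.02],[[0,0,0],[0,-0.0009,0.0004],0.02]])

```text
t: 9.08
tool_pos: [0.5792, 0.2408, 0.0233]
tool_rot: [-2.128, 1.872, -0.361]
contact_force: [-0.5, 0.5, -2.0]
opening: 0.033
```

>>> jog_arm(deltas=[[[0,0,0],[0,-0.0009,0.0004],0.02],[[0,0,0],[0,-0.0009,0.0004],0.02]])

```text
t: 9.25
tool_pos: [0.5797, 0.2409, 0.0231]
tool_rot: [-2.129, 1.873, -0.36]
contact_force: [-3.2, -0.9, 0.6]
opening: 0.0333
```

>>> jog_arm(deltas=[[[0,0,0],[0,-0.0009,0.0004],0.02],[[0,0,0],[0,-0.0009,0.0004],0.02]])

```text
t: 9.42
tool_pos: [0.5798, 0.2409, 0.0229]
tool_rot: [-2.13, 1.874, -0.359]
contact_force: [-7.8, -0.6, 5.8]
opening: 0.0333
```

>>> jog_arm(deltas=[[[0,0,0],[0,-0.0009,0.0004],0.02],[[0,0,0],[0,-0.0009,0.0004],0.02]])

```text
t: 9.58
tool_pos: [0.5807, 0.2411, 0.0229]
tool_rot: [-2.131, 1.874, -0.359]
contact_force: [-8.5, -1.6, 6.4]
opening: 0.0338
```

>>> jog_arm(deltas=[[[0,0,0],[0,-0.0003,-0.0008],0.02],[[0,0,0],[0,-0.0003,-0.0008],0.02]])

```text
t: 9.75
tool_pos: [0.5813, 0.2411, 0.0236]
tool_rot: [-2.129, 1.873, -0.36]
contact_force: [-4.1, -0.3, 0.9]
opening: 0.0335
```

```bash
python3 look.py w9; python3 - <<'E'
from plan import *
o=ctrl.get_obs();print(modpose((o['tool_pos'],R.from_rotvec(o['tool_rot']))))
E
```

```text
9.75 [0.58132976 0.24113793 0.02360179] [-2.12920578  1.87262068 -0.36020153] [-4.1 -0.3  0.9] [-0.03  0.87 -0.  ] 0.033534239607069166 [ 0.31  0.01  2.01 -0.1   0.76  1.81]
(array([0.0144, 0.0219, 0.0263]), array([-0.   , -0.379, -0.001]))
```

View pics/w9_b.png

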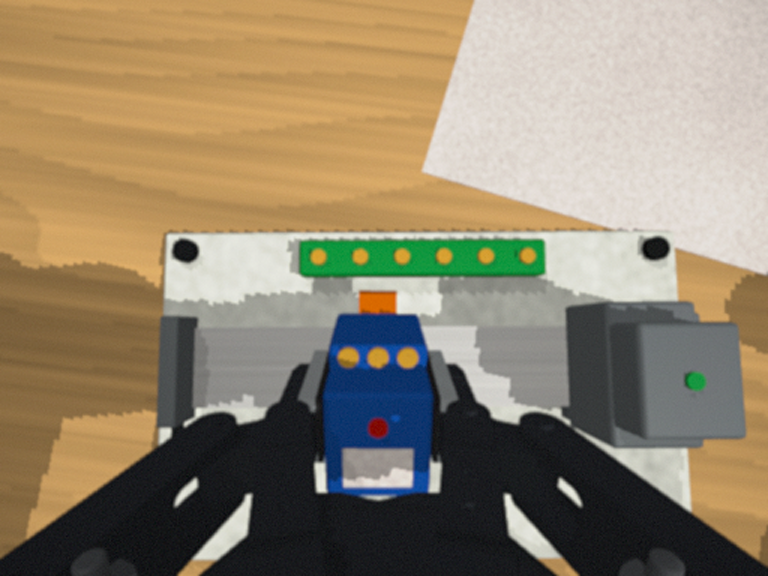

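```bash
cat > chain.py <<'E'
from plan import *
MV=[([0,0,0],[0,0,-.13]),([21.8,0,-.25],[-.455,-.092,.01]),([0,0,0],[0,.026,.065]),([0,0,0],[0,.0022,.0056])]+[([0,0,0],[0,.00037,.00093])]*5+[([0,0,0],[0,.0399,-.0026]),([0,0,0],[0,-.0112,.0045]),([0,0,0],[0,-.0019,.0007])]+[([0,0,0],[0,-.0009,.0004])]*4+[([0,0,0],[0,-.0003,-.0008])]
def now(extra=[]):
    c=cmd0()
    for m in MV+extra: c=apply(c,*m)
    return c
def org(th,xm=-.0178,zm=.0108,e=-.004):
    c,s=np.cos(th),np.sin(th);return e-(xm*c-zm*s),.030-(xm*s+zm*c)
E
python3 - <<'E'
from chain import *
c=now();print(modpose(c),c[0])
for th in(.38,.34,.30,.26,.22,.18,.14,.1,.06,.03,0,-.01):
    x,z=org(th);print(th,round(x,4),round(z,4),delta(c,tcp(x,.022,z,th)))
E
```

```text
(array([0.0151, 0.0219, 0.027 ]), array([-0.   , -0.38 , -0.001])) [0.58203459 0.24115079 0.02431072]
0.38 0.0165 0.0266 (array([-0.03, -0.05,  0.01]), array([-0.0001, -0.0012,  0.001 ]))
0.34 0.0164 0.0258 (array([-2.32, -0.05,  0.01]), array([-0.0001, -0.0004,  0.0021]))
0.3 0.0162 0.0249 (array([-4.61, -0.05,  0.01]), array([-0.0001,  0.0004,  0.0031]))
0.26 0.016 0.0241 (array([-6.9 , -0.05,  0.01]), array([-0.0001,  0.0012,  0.0042]))
0.22 0.0157 0.0233 (array([-9.19, -0.05,  0.  ]), array([-0.0001,  0.002 ,  0.0052]))
0.18 0.0154 0.0226 (array([-11.49,  -0.05,   0.  ]), array([-0.0001,  0.0029,  0.0062]))
0.14 0.0151 0.0218 (array([-13.78,  -0.05,   0.  ]), array([-0.0001,  0.0039,  0.0071]))
0.1 0.0148 0.021 (array([-16.07,  -0.05,   0.  ]), array([-0.0001,  0.0049,  0.008 ]))
0.06 0.0144 0.0203 (array([-18.36,  -0.05,   0.  ]), array([-0.0001,  0.0059,  0.0089]))
0.03 0.0141 0.0197 (array([-20.08,  -0.05,  -0.  ]), array([-0.0001,  0.0066,  0.0095]))
0 0.0138 0.0192 (array([-21.8 ,  -0.05,  -0.  ]), array([-0.0001,  0.0074,  0.0101]))
-0.01 0.0137 0.019 (array([-22.37,  -0.05,  -0.  ]), array([-0.0001,  0.0077,  0.0103]))
```

>>> jog_arm(deltas=[[[-2.3,0,0],[0,-0.0004,0.0019],0.02],[[-4.6,0,0],[0,0.0004,0.0029],0.02],[[-4.6,0,0],[0,0.0004,0.0029],0.02],[[-4.6,0,0],[0,0.0004,0.0029],0.02]])

```text
t: 10.13
tool_pos: [0.5814, 0.2412, 0.0208]
tool_rot: [-2.182, 1.92, -0.287]
contact_force: [-8.5, -1.3, 5.9]
opening: 0.0334
```

```bash
cat > st.py <<'E'
from plan import *
o=ctrl.get_obs();print(o['t'],o['contact_force'].round(1),o['wrist_torque'].round(2),modpose((o['tool_pos'],R.from_rotvec(o['tool_rot']))))
E
python3 st.py
```

```text
10.1333 [-8.5 -1.3  5.9] [-0.15  1.73  0.05] (array([0.0148, 0.022 , 0.0245]), array([-0.001, -0.296, -0.001]))
```

```bash
cat >> chain.py <<'E'
E1=([-4.6,0,0],[0,.0004,.0029])
E
python3 - <<'E'
from chain import *
c=now([E1]);print(modpose(c))
for th in(.26,.22,.18,.14,.1,.06,.03,0,-.01):
    x,z=org(th,e=-.0052);print(th,round(x,4),round(z,4),delta(c,tcp(x,.022,z,th)))
E
```

```text
(array([0.0161, 0.0219, 0.0251]), array([-0.   , -0.3  , -0.001]))
0.26 0.0148 0.0241 (array([-2.3 , -0.05,  0.  ]), array([-0.0001,  0.0018,  0.001 ]))
0.22 0.0145 0.0233 (array([-4.59, -0.05,  0.  ]), array([-0.0001,  0.0026,  0.0021]))
0.18 0.0142 0.0226 (array([-6.89, -0.05,  0.  ]), array([-0.0001,  0.0034,  0.0031]))
0.14 0.0139 0.0218 (array([-9.18, -0.05,  0.  ]), array([-0.0001,  0.0043,  0.0041]))
0.1 0.0136 0.021 (array([-11.47,  -0.05,  -0.  ]), array([-0.0001,  0.0052,  0.0051]))
0.06 0.0132 0.0203 (array([-13.76,  -0.05,  -0.  ]), array([-0.0001,  0.0061,  0.006 ]))
0.03 0.0129 0.0197 (array([-15.48,  -0.05,  -0.  ]), array([-0.0001,  0.0068,  0.0067]))
0 0.0126 0.0192 (array([-17.2 ,  -0.05,  -0.  ]), array([-0.0001,  0.0076,  0.0074]))
-0.01 0.0125 0.019 (array([-17.77,  -0.05,  -0.  ]), array([-0.0001,  0.0078,  0.0076]))
```

>>> jog_arm(deltas=[[[-2.3,0,0],[0,0.0018,0.0009],0.02],[[-2.3,0,0],[0,0.0018,0.0009],0.02],[[-2.3,0,0],[0,0.0018,0.0009],0.02]])

```text
t: 10.38
tool_pos: [0.581, 0.2411, 0.0198]
tool_rot: [-2.205, 1.94, -0.253]
contact_force: [-6.5, -0.9, 3.5]
opening: 0.0336
```

```bash
python3 st.py
```

```text
10.3833 [-6.5 -0.9  3.5] [-0.16  1.21  0.06] (array([0.0145, 0.022 , 0.024 ]), array([-0.   , -0.259, -0.001]))
```

>>> jog_arm(deltas=[[[-2.3,0,0],[0,0.0013,0.0009],0.02],[[-2.3,0,0],[0,0.0013,0.0009],0.02],[[-2.3,0,0],[0,0.0013,0.0009],0.02]])

```text
t: 10.63
tool_pos: [0.5805, 0.2411, 0.019]
tool_rot: [-2.229, 1.961, -0.218]
contact_force: [-4.7, -0.3, 4.4]
opening: 0.0337
```

```bash
python3 st.py;python3 look.py w10;  python3 - <<'E'
from chain import *
c=now([E1,([-2.3,0,0],[0,.0018,.0009]),([-2.3,0,0],[0,.0013,.0009])]);print(modpose(c))
s=get_image('scene')[:,:,::-1];crop(s,280,60,390,150,6,'pics/s10.png')
E
```

```text
10.6333 [-4.7 -0.3  4.4] [-0.06  0.92  0.02] (array([0.0142, 0.022 , 0.0236]), array([-0.   , -0.22 , -0.001]))
10.6333 [0.5805132  0.2411171  0.01900841] [-2.22881751  1.961075   -0.21761431] [-4.7 -0.3  4.4] [-0.06  0.92  0.02] 0.03366470594166343 [ 0.29  0.09  1.9  -0.05  0.93  1.76]
(array([0.0139, 0.0219, 0.0235]), array([-0.   , -0.22 , -0.001]))
```

View pics/s10.png

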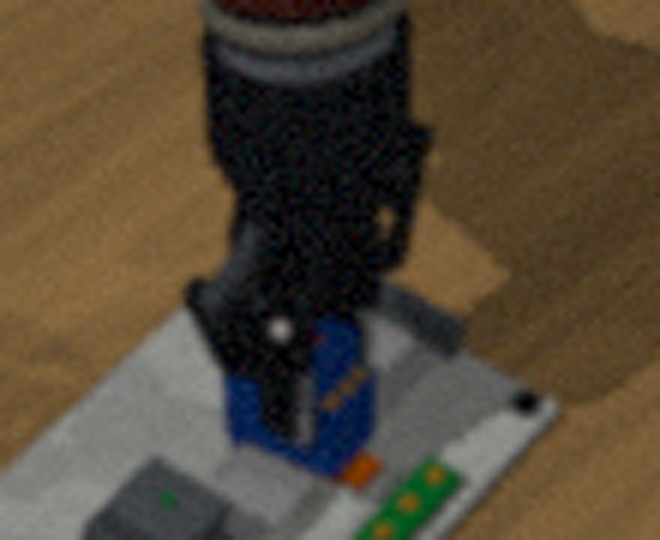

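View pics/w10_b.png

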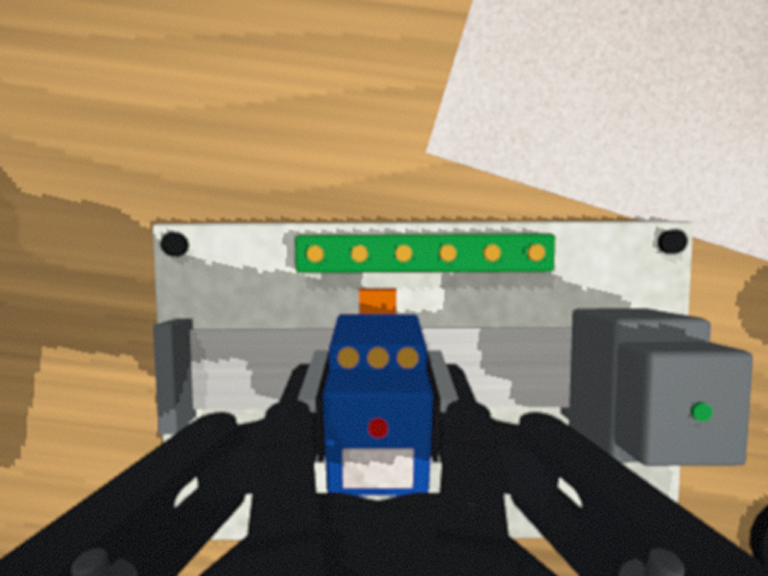

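```bash
python3 - <<'E'
from chain import *
c=now([E1,([-2.3,0,0],[0,.0018,.0009]),([-2.3,0,0],[0,.0013,.0009])])
for th in(.18,.14,.1,.06,.03,0,-.01):
    x,z=org(th,e=-.0055);print(th,round(x,4),round(z,4),delta(c,tcp(x,.022,z,th)))
E
```

```text
0.18 0.0139 0.0226 (array([-2.29, -0.05, -0.  ]), array([-0.0001,  0.0005,  0.0013]))
0.14 0.0136 0.0218 (array([-4.58, -0.05, -0.  ]), array([-0.0001,  0.0012,  0.0024]))
0.1 0.0133 0.021 (array([-6.87, -0.05, -0.  ]), array([-0.0001,  0.0021,  0.0034]))
0.06 0.0129 0.0203 (array([-9.16, -0.05, -0.  ]), array([-0.0001,  0.0029,  0.0044]))
0.03 0.0126 0.0197 (array([-10.88,  -0.05,  -0.  ]), array([-0.0001,  0.0036,  0.0052]))
0 0.0123 0.0192 (array([-12.6 ,  -0.05,  -0.  ]), array([-0.0001,  0.0043,  0.0059]))
-0.01 0.0122 0.019 (array([-13.17,  -0.05,  -0.  ]), array([-0.0001,  0.0045,  0.0061]))
```

>>> jog_arm(deltas=[[[-2.3,0,0],[0,0.0005,0.0013],0.02],[[-2.3,0,0],[0,0.0005,0.0013],0.02],[[-2.3,0,0],[0,0.0005,0.0013],0.02]])

```text
t: 10.98
tool_pos: [0.5802, 0.2411, 0.0175]
tool_rot: [-2.253, 1.983, -0.18]
contact_force: [-5.2, 0.1, 4.4]
opening: 0.0334
```

```bash
python3 st.py;python3 look.py w11;python3 - <<'E'
from h import *
a=[cv2.imread(f'pics/{n}.png')[185:250,215:290] for n in('w5','w9','w10','w11')]
cv2.imwrite('pics/cmp.png',cv2.resize(np.hstack(a),None,fx=2.6,fy=2.6*2,interpolation=cv2.INTER_CUBIC))
E
```

```text
10.9833 [-5.2  0.1  4.4] [ 0.    0.99 -0.  ] (array([0.014 , 0.0221, 0.0226]), array([-0.   , -0.18 , -0.001]))
10.9833 [0.58015769 0.24114806 0.01750586] [-2.25323776  1.98268927 -0.17963864] [-5.2  0.1  4.4] [ 0.    0.99 -0.  ] 0.03344783997430665 [ 0.29  0.12  1.87 -0.04  0.98  1.75]
```

View pics/cmp.png

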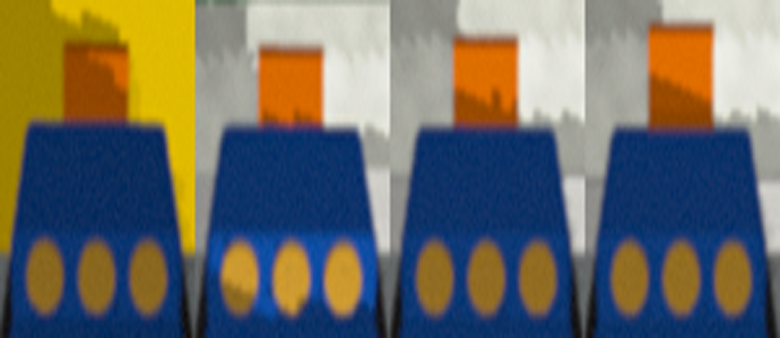

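>>> jog_arm(deltas=[[[-2.3,0,0],[0,0.0006,0.0012],0.02],[[-2.3,0,0],[0,0.0006,0.0012],0.02],[[-2.3,0,0],[0,0.0006,0.0012],0.02]])

```text
t: 11.28
tool_pos: [0.5799, 0.2411, 0.0162]
tool_rot: [-2.277, 2.004, -0.142]
contact_force: [-4.2, 0.3, 4.0]
opening: 0.0333
```

```bash
python3 st.py;python3 look.py w12;python3 - <<'E'
from h import *
a=[cv2.imread(f'pics/{n}.png')[185:250,215:290] for n in('w9','w11','w12')]
cv2.imwrite('pics/cmp2.png',cv2.resize(np.hstack(a),None,fx=2.6,fy=2.6*2,interpolation=cv2.INTER_CUBIC))
E
```

```text
11.2833 [-4.2  0.3  4. ] [0.06 1.01 0.11] (array([0.014 , 0.0221, 0.0217]), array([-0.   , -0.141, -0.001]))
11.2833 [0.57988715 0.24109975 0.01615666] [-2.27709854  2.00369963 -0.14155777] [-4.2  0.3  4. ] [0.06 1.01 0.11] 0.03331766687799509 [ 0.29  0.14  1.84 -0.03  1.02  1.74]
```

View pics/cmp2.png

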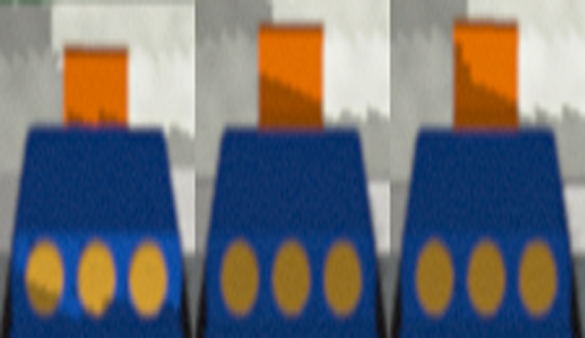

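Foot is open about 3.8 mm and forces are low. I'll keep rocking.

>>> jog_arm(deltas=[[[-2.3,0,0],[0,0.0007,0.0011],0.02],[[-2.3,0,0],[0,0.0007,0.0011],0.02],[[-2.3,0,0],[0,0.0007,0.0011],0.02]])

```text
t: 11.58
tool_pos: [0.5794, 0.241, 0.015]
tool_rot: [-2.301, 2.025, -0.103]
contact_force: [-4.3, 0.3, 4.0]
opening: 0.0337
```

>>> jog_arm(deltas=[[[-2.3,0,0],[0,0.0007,0.0011],0.02],[[-2.3,0,0],[0,0.0007,0.0011],0.02],[[-2.3,0,0],[0,0.0007,0.0011],0.02]])

```text
t: 11.83
tool_pos: [0.5789, 0.2408, 0.0139]
tool_rot: [-2.324, 2.045, -0.063]
contact_force: [-4.0, 1.1, 4.1]
opening: 0.0334
```

```bash
python3 st.py;python3 look.py w13;python3 - <<'E'
from h import *
a=[cv2.imread(f'pics/{n}.png')[185:250,215:290] for n in('w9','w12','w13')]
cv2.imwrite('pics/cmp3.png',cv2.resize(np.hstack(a),None,fx=2.6,fy=2.6*2,interpolation=cv2.INTER_CUBIC))
E
```

```text
11.8333 [-4.   1.1  4.1] [ 0.07  0.98 -0.  ] (array([0.0134, 0.022 , 0.0202]), array([-0.   , -0.061, -0.001]))
11.8333 [0.57886659 0.24084279 0.01385076] [-2.32422401  2.04496427 -0.06306911] [-4.   1.1  4.1] [ 0.07  0.98 -0.  ] 0.03335350174475926 [ 0.28  0.19  1.78 -0.01  1.11  1.73]
```

View pics/cmp3.png

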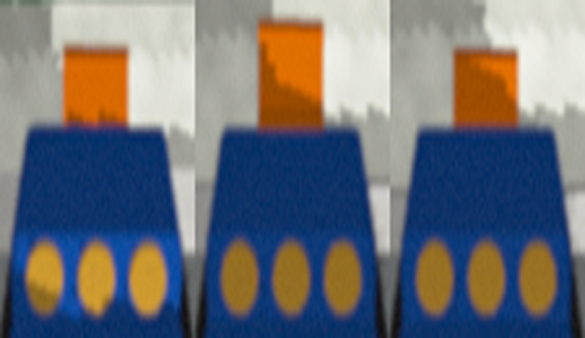

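The foot has sprung back, so it has clicked. Now to level the last ~3.5°.

>>> jog_arm(deltas=[[[-1.7,0,0],[0,0.0008,0.0008],0.02],[[-3.5,0,0],[0,0.0016,0.0015],0.02],[[-3.5,0,0],[0,0.0016,0.0015],0.02],[[-3.5,0,0],[0,0.0016,0.0015],0.02]])

```text
t: 12.22
tool_pos: [0.5779, 0.2407, 0.0128]
tool_rot: [-2.359, 2.075, -0.002]
contact_force: [-5.1, -0.2, 5.3]
opening: 0.0335
```

```bash
python3 st.py;python3 look.py w14
```

```text
12.2167 [-5.1 -0.2  5.3] [0.05 0.87 0.03] (array([0.0128, 0.0219, 0.0198]), array([-0.   , -0.001, -0.001]))
12.2167 [0.57788691 0.24066839 0.01280147] [-2.35864533e+00  2.07508632e+00 -1.70582510e-03] [-5.1 -0.2  5.3] [0.05 0.87 0.03] 0.03349520798930334 [ 0.28  0.23  1.74 -0.    1.17  1.72]
```

View pics/w14_b.png

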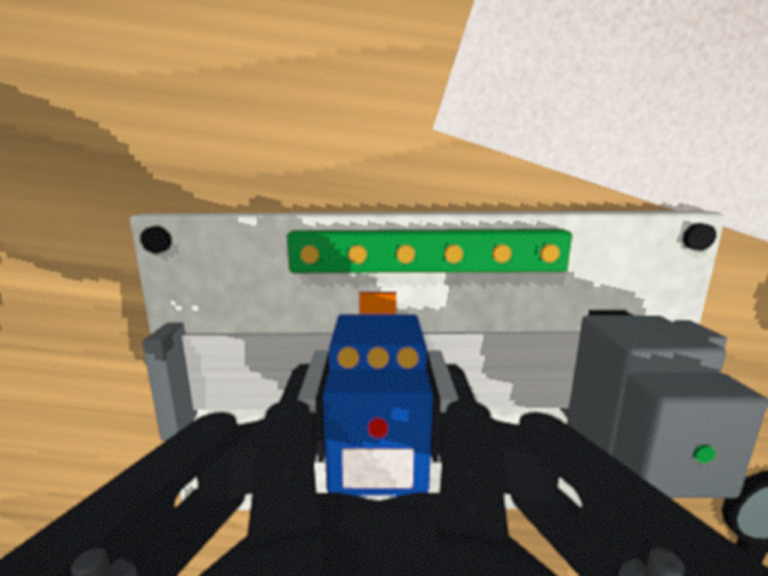

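>>> jog_arm(deltas=[[[0,0,0],[0,0,0.0005],0.02],[[0,0,0],[0,0,0.0005],0.02]])

```text
t: 12.43
tool_pos: [0.5779, 0.2407, 0.0128]
tool_rot: [-2.359, 2.075, -0.003]
contact_force: [-4.4, -0.3, 6.9]
opening: 0.0334
```

>>> jog_arm(deltas=[[[0,0,0],[0,0,0],0.0854],[[0,0,0],[0,0,0],0.0854],[[0,0,0],[0,0,0],0.0854],[[0,0,0],[0,0,0],0.0854],[[0,0,0],[0,0,0],0.0854],[[0,0,0],[0,0,0],0.0854]])

```text
t: 12.93
tool_pos: [0.5772, 0.2404, 0.0113]
tool_rot: [2.357, -2.074, -0.0]
contact_force: [0.0, 0.2, 0.4]
opening: 0.0853
```

```bash
python3 st.py;python3 look.py w15
```

```text
12.9333 [0.  0.2 0.4] [ 0.05 -0.03 -0.08] (array([0.0121, 0.0218, 0.0183]), array([-0.   ,  0.001, -0.001]))
12.9333 [0.57719712 0.24043755 0.01129389] [ 2.35738794e+00 -2.07409062e+00 -3.93242683e-04] [0.  0.2 0.4] [ 0.05 -0.03 -0.08] 0.08529927989142436 [ 0.28  0.23  1.74 -0.    1.17  1.72]
```

View pics/w15_b.png

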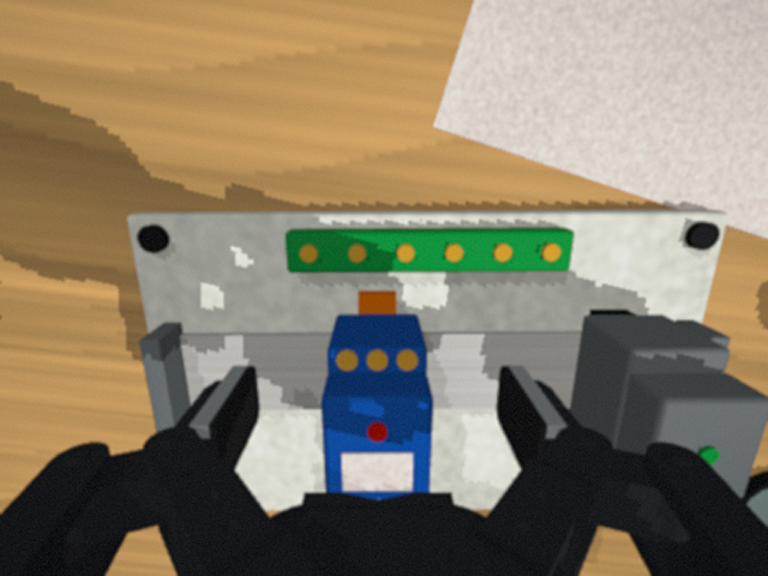

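>>> jog_arm(deltas=[[[0,0,0],[0,0,-0.03],0.0854],[[0,0,0],[0,0,-0.07],0.0854],[[0,0,0],[0,0,-0.11],0.0854],[[0,0,0],[0,0,-0.12],0.0854],[[0,0,0],[0,0,-0.12],0.0854],[[0,0,0],[0,0,-0.12],0.0854]])

```text
t: 13.48
tool_pos: [0.5779, 0.2408, 0.1323]
tool_rot: [2.359, -2.075, 0.001]
contact_force: [0.2, -0.4, -1.2]
opening: 0.0855
```

```bash
python3 st.py;python3 look.py w16; python3 - <<'E'
from h import *
crop(cv2.imread('pics/w16.png'),130,120,390,280,3,'pics/w16c.png')
s=get_image('scene')[:,:,::-1];cv2.imwrite('pics/scene16.png',s);crop(s,260,60,390,180,6,'pics/s16.png')
E
```

```text
13.4833 [ 0.2 -0.4 -1.2] [0.02 0.01 0.04] (array([0.0128, 0.0221, 0.1393]), array([-0.   , -0.   , -0.001]))
13.4833 [0.57785376 0.24080114 0.13230092] [ 2.35866458e+00 -2.07491148e+00  9.70916728e-04] [ 0.2 -0.4 -1.2] [0.02 0.01 0.04] 0.08554098915911162 [ 0.28  0.1   1.67 -0.    1.37  1.72]
```

View pics/w16c.png

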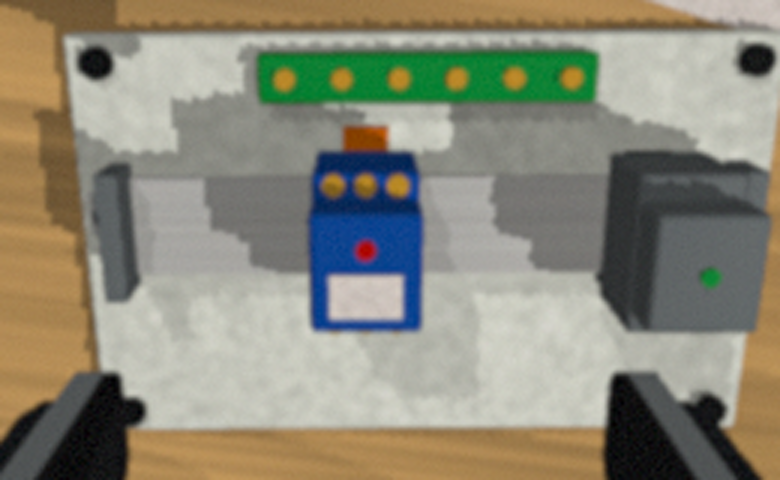

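View pics/s16.png

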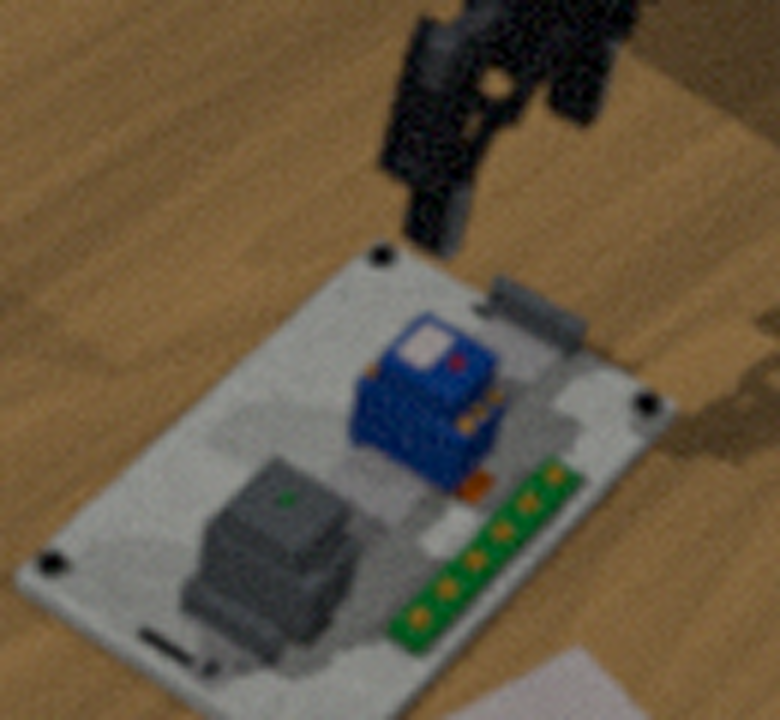

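View pics/scene16.png

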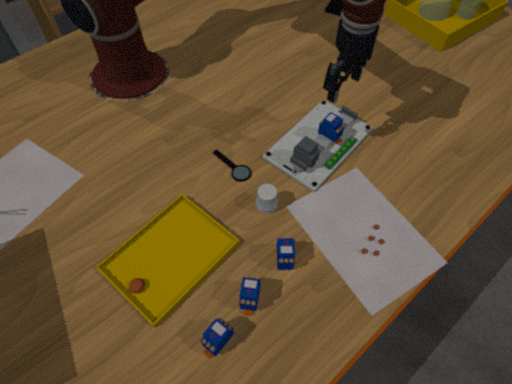

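```bash
python3 - <<'E'
from fitmod import *
import plan
P=[((27,17,11),(320,153)),((27,-17,11),(414,153)),((27,17,46),(317,172)),((27,-17,46),(417,171)),((19,17,64),(312,212)),((19,-17,64),(421,210)),((-19,17,64),(311,330)),((-19,-17,64),(420,328))]
v=fit(P,(130,120),3)
plan.mo=v[:3];o=ctrl.get_obs();print(plan.modpose((o['tool_pos'],R.from_rotvec(o['tool_rot']))))
im=get_image('wrist')[:,:,::-1];crop(im,220,150,285,240,8,'pics/w17c.png')
E
```

```text
[ 0.0015  0.0134  0.1225 -0.0064  0.0259  0.0026]
[[0.0, 0.0], [-0.1, 0.0], [-1.2, 0.3], [0.8, 0.6], [-0.7, -0.3], [0.4, 0.3], [0.5, -0.8], [0.1, -0.1]]
(array([0.007 , 0.0211, 0.0068]), array([-0.   ,  0.005, -0.001]))
```

View pics/w17c.png

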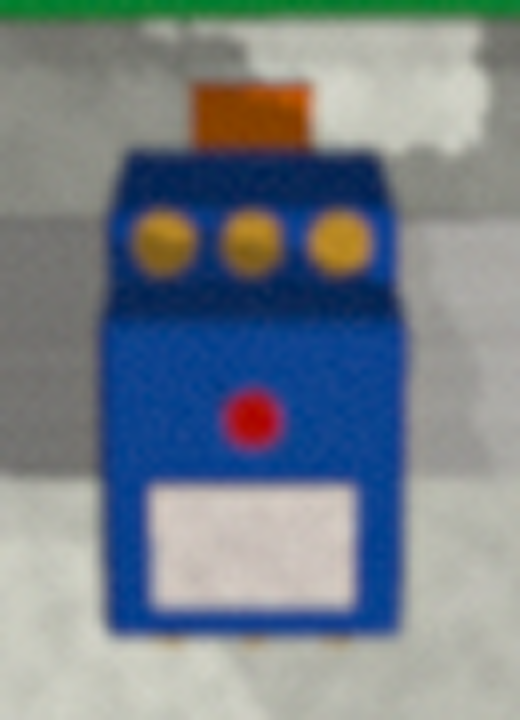

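```bash
python3 - <<'E'
from plan import *
o=ctrl.get_obs();W=cam('wrist',o);S=cam('scene');T=cam('top')
f=lambda p,o,s:((p[0]+.5)/s-.5+o[0],(p[1]+.5)/s-.5+o[1])
toB=lambda P:Rb.inv().apply(P-[B[0],B[1],0]).round(4)
for nm,a,b in[('LED',(252,420),(458,362)),('label c',(253,545),(425,343))]:
    P,r=tri([(W,f(a,(220,150),8)),(S,f(b,(260,60),6))]);print(nm,toB(P),r)
# predicted pixel of model corners at seated pose
m=lambda p:Rb.apply(np.array(p)/1e3+[.0135,.022,.019])+[B[0],B[1],0]
for p in[(27,17,11),(27,-17,11),(27,17,46),(19,17,64),(19,-17,64),(-19,17,64),(-19,-17,64),(34,8,3)]: print(p,((proj(W,m(p))[0]-[220,150]+.5)*8-.5).round(0))
E
```

```text
LED [0.0207 0.0222 0.0831] [array([0.  , 0.01]), array([0., 0.])]
label c [0.0054 0.022  0.083 ] [array([0.03, 0.74]), array([0.2 , 0.19])]
(27, 17, 11) [122. 142.]
(27, -17, 11) [385. 142.]
(27, 17, 46) [104. 204.]
(19, 17, 64) [ 95. 316.]
(19, -17, 64) [412. 316.]
(-19, 17, 64) [102. 641.]
(-19, -17, 64) [405. 641.]
(34, 8, 3) [193.  78.]
```

```bash
python3 -c "
from station import job;print(job.finish_job())"
```

```text
the job is handed in; nothing more can be done
None
```

The blue module is mounted on the rail, released, and the job is handed in at about 13.6 s.

I gripped the module by its sides and tilted it hook end down by 0.38 rad. I touched the rail top to check the height, then slid the lip under the near edge until it made contact. That edge is about 5 mm on the robot's side of the board's middle line. I then rocked the module down. The orange foot opened about 3.8 mm and had snapped back by about 0.06 rad of tilt. I levelled the module, let go and lifted the gripper clear.

- **Forces:** the wrist force readings, taken at the end of each move, stayed around 10 N or less during hooking and rocking.
- **Height and level:** the lamp and the label on the top face triangulated to 83.1 and 83.0 mm above the board's underside. A seated module should show 83 mm, so it is down and level.
- **Position:** it sits about 22 mm along the rail, with its origin at about board x = +13 mm, and square to within about 0.01 rad. The foot looks closed.
- **Other objects:** the stone, magnifying glass and jar looked undisturbed in the last scene picture.

**Disagreements:**
- The fingers seemed to end about 40 mm short of the reported TCP. The first closing therefore met nothing above the module, and I went lower to grip it.
- A pose fit from the wrist view alone gave a height of 7 mm for the module origin, against 19 mm expected. I treated it as poorly conditioned in depth and relied on the two-view measurement instead.

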